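Tip the used sample jars into the wash bin

ROBOT

A 7-joint arm with a two-finger parallel gripper is mounted at the origin on the work surface. World frame = base frame: x ahead of the robot, y to its left, z up, the work surface at z = 0. Lengths are in m, angles in degrees, forces in N, time in s.
With the tool pointing down it reaches from about 0.4 to 0.875 m from the base axis. Payload 6.5 kg.
Tool frame: the origin (TCP) lies on the centre line of the jaws, within the pads' length; the fingertips stand 14 mm ahead of it and the grasp point (between the pads) lies 5 mm behind it (r.tip_extent is the z of the fingertips in the tool frame, in m); z points along the fingers, y is the line along which they close (so a half turn about z gives the same grasp; the last joint's range is limited). The gripper opens to 88 mm and grips with 3 to 60 N. Pads are 18 mm wide; open, the fingers measure 123 mm over their backs; the gripper's body (75 mm by 187 mm) begins 45 mm behind the grasp point.
Start: joints at [65.592, 30.733, -0.252, 88.115, 0.149, 61.152, -4.079], TCP at [0.229, -0.608, 0.227] pointing down, gripper open.
Joint ranges: [-154.64, 154.64], [-21.42, 123.67], [-72.66, 72.17], [13.99, 137.28], [-74.86, 254.86], [10.95, 109.41], [-158.01, 158.01]. Speed limits (degrees/s): [136.94, 136.94, 180, 180, 180, 180, 180].

INTERFACE

Orientations are given as a 3x3 rotation matrix whose columns are the frame's x, y, z axes.
In Python, from plant import r gives the robot as it stands.
- The arm moves only by the tool step_arm, never from a script. Its argument "moves" is a list of rows, each a list of 3 entries, a list of its own where there are three numbers: the shift along the tool's x, y, z in mm, then the turn, a rotation vector about the tool's x, y, z in rad, then the opening, from 0 (shut) to 1 (fully open). A call has 1 to 10 rows; each row is the pose to reach, as a shift and turn from the pose commanded when the call began, along the tool's axes at that moment; what a row does not reach only later rows make up. A row lasts 1/10 s, in which the tool goes at most 50 mm and 8.59 degrees, less where a joint would pass 70% of its speed; a pose out of reach is approached as far as the arm can. A call with a gripper value outside its range is refused whole. The fingers move at their own pace and stop on an object; the grip force is fixed at half the most. Time passes only in rows, so rows that repeat a pose let the fingers close. It gives the time, the measured TCP pose, the force, the opening and the grip force at its end, in the units of the state.
- r.state(): the state, without advancing time (a new reading comes with each control period).
- r.camera(name): name is "scene" or "top"; returns a dict with "image" (384x512x3 uint8, blue, green, red), "mtx" (3x3 intrinsics, pixels), "rvec" (rotation vector, rad) and "tvec" (3), from world to camera coordinates, as OpenCV has them. Camera axes: x right, y down, z forward; pixel columns grow to the right and rows downward; lengths in m; the calibration is good to about 2 mm. A picture is of the moment at which its call begins. There is no depth.
- r.job_done(): hands the job in; it is judged then, once.
Trained networks look in a picture, given as the dict that the camera call returned (one of the last four; its "shot" number tells which), for a name from the list of things; names that differ only in an ending like _2 or _b are one class to them, and where a whole thing is asked for, a point or a joint stands for the part that bears it (a point fixed in the world has none). Each returns a list of dicts, best first, with "conf" (0 to 1); they miss things now and then, are a little off and sometimes report something else, mostly with a low value. They report only what shows in the picture. A call takes as long as a camera call. They do not tell look-alikes from the thing itself.
- r.search_frame(picture, target): "location" ([column, row] in pixels, amid what is visible of it).
- r.silhouettes(picture, target): "region" (384x512 bool, what is visible of it) and "location" ([column, row] in pixels, amid what is visible of it).
The state is a dict: "clock": time; "joint_positions": joint angles; "joint_vel": joint speeds; "effort": joint torques, N m; "ee_pos": TCP position; "eef_rot": TCP orientation; "force": force on the tool from outside, world axes, zero at the start; "torque": the same for the moment, N m; "finger_gap": finger opening in m; "grip_force": force on a finger pad.
Only numpy, scipy, OpenCV 4.12 (cv2) and the standard library are available. Lean on these libraries where they do the work, as an engineer would, in place of code of your own. Each camera call takes 0.05 s, during which the arm holds its last target. There are 200 camera calls.

TASK

Empty the steel sample tray into the wash bin by raising its lip end so that all four square jars slide out of the open mouth, keeping its pivot bar in the two slots of the stand and not touching the jars with the gripper. Then lower the tray gently, without letting it drop, until it lies level on the rest rail again, and leave everything else on the bench where it is.

Things in the scene. Friction and masses are not known exactly. Their poses are not given: they have to be found in the camera images.
- station: Fixed steel stand joined to a wash bin. Origin: on the bench below the tray's pivot axis. x along that axis, -y towards the bin, z up. Posts at x = +-95 mm (16 mm in x, 40 in y), 132 mm high, each with an open-topped slot. Base plate 230 mm (x), y = -20 to +130 mm, 8 mm thick. Bin: y = -24 to -234 mm, x = +-115 mm.
- cradle (a point): Rest place of the pivot bar's middle, between the two slots, 115 mm above the bench; axes as the station's. Slots: 14 mm wide, 23 mm deep, floor 109 mm above the bench.
- rail (a point): Top middle of the narrow rest rail (150 mm along x, 12 mm wide, legs at x = +-60 mm), 121 mm above the bench, at station y = +120 mm; axes as the station's.
- bin (a point): Centre of the wash bin's inner floor, 129 mm from the pivot axis, 4 mm above the bench; axes as the station's. Open top, inside 222 mm (x) by 202 mm (y), 4 mm walls; the wall next to the stand is 62 mm high, the others 110 mm.
- tray: Loose steel tray, 150 mm (x) by 220 (y), 45 high, 4 mm sheet, about 0.5 kg. Origin: centre of floor underside. Its -y end, above the bin, is open; walls on the other sides. Level, its pivot bar lies in the slots and its floor on the rail, origin 121 mm above the bench. At the +y end a flat lip sticks out. Beyond 75 degrees it overbalances.
- pivot (a point): Middle of the tray's round pivot bar (12 mm diameter, 214 mm long, along tray x, fixed under the floor, ends sticking out 32 mm on either side), at tray (0, -55, -6) mm; axes as the tray's.
- lip (a point): Middle of the lip's outer lower edge, at tray (0, 140, 41) mm; axes as the tray's. The lip is 4 mm thick, 150 mm long (x), sticks out 30 mm beyond the end wall, level with the rim. Below it all is free down to the bench. Raising it tips the tray.
- jar0: Square amber sample jar with a round white cap, standing in the tray: 45 x 45 mm, 62 mm high (cap 38 mm diameter, top 16 mm), about 50 g. Origin: centre of its underside, z up through the cap.
- jar1: Square amber sample jar with a round white cap, standing in the tray: 45 x 45 mm, 62 mm high (cap 38 mm diameter, top 16 mm), about 50 g. Origin: centre of its underside, z up through the cap.
- jar2: Square amber sample jar with a round white cap, standing in the tray: 45 x 45 mm, 62 mm high (cap 38 mm diameter, top 16 mm), about 50 g. Origin: centre of its underside, z up through the cap.
- jar3: Square amber sample jar with a round white cap, standing in the tray: 45 x 45 mm, 62 mm high (cap 38 mm diameter, top 16 mm), about 50 g. Origin: centre of its underside, z up through the cap.
- beaker_a: Glass beaker, 64 mm diameter, 85 mm high, beside the bin; not part of the job. Origin: centre of its underside.
- beaker_b: Glass beaker, 56 mm diameter, 70 mm high, beside the stand; not part of the job. Origin: centre of its underside.
- spatula: Spatula 170 mm long, lying beside the stand; not part of the job. Origin: centre of its underside.
- wash_bottle: White wash bottle, 66 mm diameter, 170 mm high, on the bench; not part of the job. Origin: centre of its underside.
- pocket_refractometer: Black hand refractometer about 185 mm long, 36 mm high, lying on the bench; not part of the job. Origin: centre of its underside.
- round_jar: Round amber jar, 64 mm diameter, 75 mm high, standing on the bench; not part of the job. Origin: centre of its underside.
- notebook: Closed blue notebook 150 x 110 x 18 mm, lying on the bench; not part of the job. Origin: centre of its underside.
There are look-alikes about, which are no part of the job. Leave any black or blue look-alike of the jar3 alone.

How it is judged:
By the outcome, as a careful person would: the job done as asked, in the order asked, and still so for the second after the job is handed in, with the robot touching nothing.
It also fails if it takes over 51 s, if anything falls off the work surface, if the arm or the gripper's body presses on something with over 40 N, if the wrist force passes 120 N, or if a joint passes its speed limit or range.

## Working session

There is one attempt and no reset: what is moved stays moved. The work goes in short steps, Python scripts to look and compute and a tool call to move; the robot and the scene stay as the last step left them, time stands still between calls to the robot, and variables do not carry over. Pictures are saved under pics/ and viewed, at most 10 in all, crops included, and the job is handed in when it is done.

Besides the shell and the picture viewer there is one more tool, called after ">>>" in YAML: its name, and indented under it one key for each argument. step_arm: Moves the arm, as the interface text tells. Its arguments: {"type":"object","properties":{"moves":{"type":"array","items":{"type":"array"}}},"required":["moves"]}

```bash
ls; mkdir -p pics; python3 - <<'E'
from plant import r
import cv2,numpy as np,pickle
s=r.state(); print(s['clock'],s['ee_pos'],np.round(s['eef_rot'],3).tolist(),s['finger_gap'],r.tip_extent)
P={}
for n in('scene','top'):
    p=r.camera(n); P[n]=p; cv2.imwrite(f'pics/{n}0.png',p['image'])
    R=cv2.Rodrigues(np.array(p['rvec'],float))[0]; print(n,'cam at',-R.T@np.array(p['tvec']).ravel())
    for t in('tray','station','lip','pivot','jar0','beaker_a','wash_bottle','spatula','pocket_refractometer','round_jar','notebook'):
        print(t,[(np.round(d['location']).tolist(),round(d['conf'],2)) for d in r.search_frame(p,t)][:6])
pickle.dump(P,open('p0.pkl','wb'))
E
```

```text
pics
0.0 [ 0.22858602 -0.60781097  0.22624479] [[0.936, 0.352, -0.001], [0.352, -0.936, 0.002], [-0.0, -0.002, -1.0]] 0.08809781661153623 0.014
scene cam at [ 0.97346782 -0.73739195  1.33245718]
tray [([272.0, 147.0], 0.77)]
station [([245.0, 182.0], 0.88)]
lip [([272.0, 149.0], 0.94)]
pivot [([271.0, 148.0], 0.86)]
jar0 [([284.0, 126.0], 0.78), ([318.0, 139.0], 0.77), ([323.0, 174.0], 0.75), ([297.0, 133.0], 0.71), ([285.0, 144.0], 0.59), ([270.0, 136.0], 0.51)]
beaker_a [([281.0, 199.0], 0.9), ([301.0, 185.0], 0.82)]
wash_bottle [([322.0, 101.0], 0.93)]
spatula [([254.0, 131.0], 0.61)]
pocket_refractometer [([278.0, 104.0], 0.52)]
round_jar [([192.0, 274.0], 0.58), ([322.0, 103.0], 0.52)]
notebook [([152.0, 297.0], 0.71)]
top cam at [ 0.49925996 -0.07690336  1.28289297]
tray [([204.0, 204.0], 0.91)]
station [([260.0, 219.0], 0.91)]
lip [([208.0, 202.0], 0.59)]
pivot [([206.0, 200.0], 0.85), ([100.0, 192.0], 0.69), ([375.0, 210.0], 0.63)]
jar0 [([196.0, 149.0], 0.75), ([177.0, 212.0], 0.71), ([199.0, 214.0], 0.69), ([206.0, 188.0], 0.66), ([185.0, 189.0], 0.56), ([153.0, 177.0], 0.54)]
beaker_a [([227.0, 160.0], 0.65), ([260.0, 168.0], 0.54), ([263.0, 222.0], 0.28)]
wash_bottle [([100.0, 192.0], 0.84)]
spatula [([186.0, 252.0], 0.97), ([263.0, 222.0], 0.17)]
pocket_refractometer []
round_jar [([374.0, 210.0], 0.75)]
notebook [([412.0, 231.0], 0.87)]
```

```bash
python3 - <<'E'
import cv2,pickle
P=pickle.load(open('p0.pkl','rb'))
t=P['top']['image'];s=P['scene']['image']
cv2.imwrite('pics/t1.png',cv2.resize(t[90:300,70:350],(800,600),interpolation=cv2.INTER_CUBIC))
cv2.imwrite('pics/s1.png',cv2.resize(s[80:260,160:400],(800,600),interpolation=cv2.INTER_CUBIC))
E
```

```text
(no output)
```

View pics/t1.png

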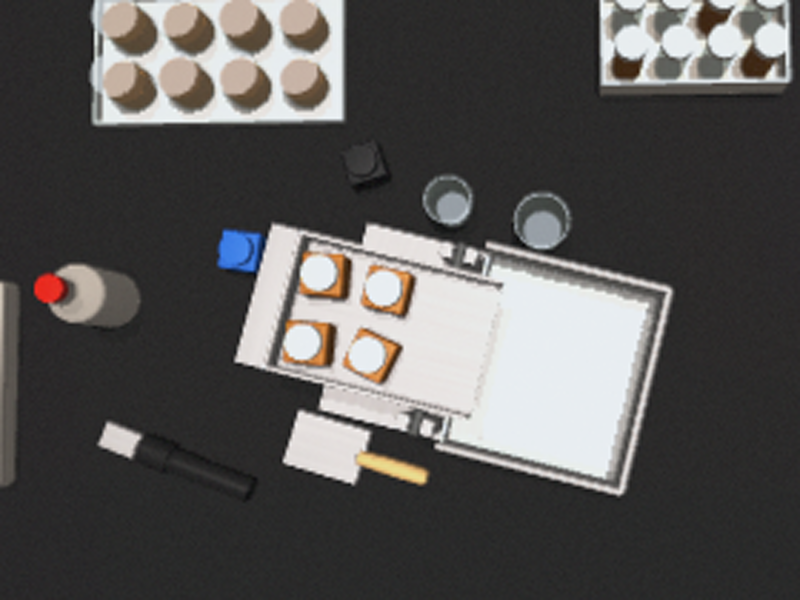

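View pics/s1.png

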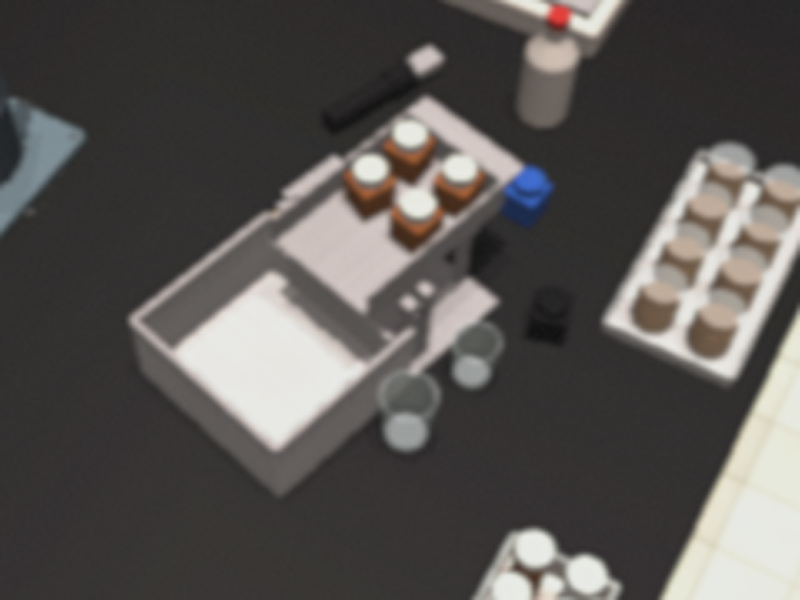

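View pics/top0.png

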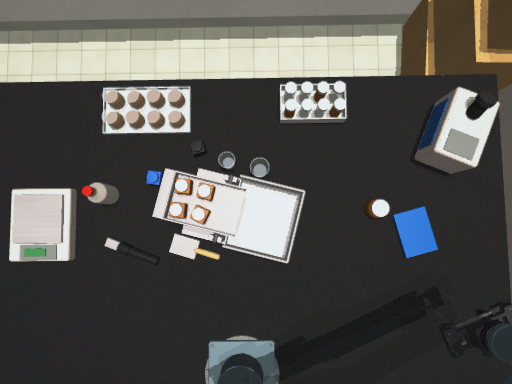

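The top view shows the tray with four amber jars (white caps at about (181,185), (204,190), (177,210), (199,214)). The lip is at image left, from (165,168) to (152,217), and the bin is on the right. The look-alikes are the blue jar at (153,177), right beside the lip's far end, and the black jar at (198,147). Neither is in the tray, so I leave both alone. The round amber jar is at (378,208) and the vial racks are at the top. Next I fit the station pose.

```bash
cat > h.py <<'E'
import numpy as np,cv2,pickle
from scipy.optimize import least_squares
def proj(p,X): return cv2.projectPoints(np.array(X,float).reshape(-1,3),np.array(p['rvec'],float),np.array(p['tvec'],float),np.array(p['mtx'],float),None)[0].reshape(-1,2)
def st2w(q,X):
    c,s=np.cos(q[2]),np.sin(q[2]); X=np.atleast_2d(X)
    return np.c_[q[0]+c*X[:,0]-s*X[:,1], q[1]+s*X[:,0]+c*X[:,1], X[:,2]]
def onplane(p,uv,z):
    R=cv2.Rodrigues(np.array(p['rvec'],float))[0]; C=-R.T@np.array(p['tvec'],float).ravel()
    d=R.T@np.linalg.solve(np.array(p['mtx'],float),[uv[0],uv[1],1]); return C+d*(z-C[2])/d[2]
E
python3 - <<'E'
from h import *
P=pickle.load(open('p0.pkl','rb'))
ct=lambda a,b:(70+(a+.5)*.35-.5,90+(b+.5)*.35-.5)
cs=lambda a,b:(160+(a+.5)*.3-.5,80+(b+.5)*.3-.5)
# station +y ~ world +y ; which side is x? station z up, -y to the bin (world -y) => +x ~ world +x (image up)
T=[((75,195,166),ct(272,224)),((-75,195,166),ct(235,362)),((115,-234,110),ct(671,288)),((-115,-234,110),ct(622,493)),((-75,-55,125),ct(470,415))]
S=[((-75,195,166),cs(425,97)),((75,195,166),cs(523,167)),((-115,-234,110),cs(130,320)),((115,-234,110),cs(279,448)),((115,-24,110),cs(418,330))]
def res(q): return np.r_[[proj(P['top'],st2w(q,np.array(a)/1e3))[0]-b for a,b in T],[proj(P['scene'],st2w(q,np.array(a)/1e3))[0]-b for a,b in S]].ravel()
f=least_squares(res,[.45,.05,-.2],loss='soft_l1'); q=f.x
print(q,np.degrees(q[2])); print(np.round(f.fun.reshape(-1,2),1).tolist() if len(f.fun)==20 else f.cost); np.save('q.npy',q)
for n,X in dict(lip=(0,.195,.162),lipS=(-.04,.195,.162),pivot=(0,0,.115)).items(): print(n,st2w(q,X)[0])
def toS(w): d=np.array(w[:2])-q[:2]; c,s=np.cos(q[2]),np.sin(q[2]); return np.round([1e3*(c*d[0]+s*d[1]),1e3*(-s*d[0]+c*d[1])])
for n,uv,z in (('blue',(153,177),.045),('black',(198,147),.045),('bottle cap',(88,190),.165),('bottle',(105,193),.08),('refr',(132,250),.02),('refr end',(110,243),.02),('refr end2',(156,261),.02),('scale',(70,190),.05),('scale',(76,260),.05)): w=onplane(P['top'],uv,z);print(n,w,toS(w))
E
```

```text
[ 0.5426665   0.04682852 -0.25328822] -14.51234574128824
[[-0.0, -0.7], [0.0, -0.4], [0.4, -0.7], [0.4, -0.3], [0.2, 0.6], [0.1, -1.2], [0.2, -1.3], [0.2, -0.3], [-0.6, 0.3], [-0.8, -0.8]]
lip [0.59153128 0.23560679 0.162     ]
lipS [0.55280753 0.24563033 0.162     ]
pivot [0.5426665  0.04682852 0.115     ]
blue [0.65039598 0.28793859 0.045     ] [ 44. 260.]
black [0.74917349 0.13783284 0.045     ] [177. 140.]
bottle cap [0.59926101 0.44814268 0.165     ] [-46. 403.]
bottle [0.59637431 0.43266384 0.08      ] [-45. 387.]
refr [0.40856823 0.36370547 0.02      ] [-209.  273.]
refr end [0.43273729 0.43810639 0.02      ] [-204.  351.]
refr end2 [0.37120732 0.28281166 0.02      ] [-225.  185.]
scale [0.61038366 0.56215142 0.05      ] [-64. 516.]
scale [0.38053291 0.53651945 0.05      ] [-280.  433.]
```

>>> step_arm:
  moves:
    - [[0,0,-40],[0,0,0.1],0]
    - [[0,0,-80],[0,0,0.2],0]
    - [[0,0,-80],[0,0.1,0.2],0]
    - [[0,0,-80],[0.1,0.2,0.2],0]

```text
clock: 1.6
ee_pos: [0.2307, -0.6069, 0.3103]
eef_rot: [[0.97, 0.172, 0.171], [0.148, -0.978, 0.146], [0.192, -0.116, -0.975]]
force: [-0.1, 0.4, -0.4]
finger_gap: 0.0583
grip_force: 0.0
```

```bash
cat > log.py <<'E'
from plant import r
import numpy as np,json
s=r.state(); 
open('log.jsonl','a').write(json.dumps([list(map(float,s['joint_positions'])),list(map(float,s['ee_pos'])),np.array(s['eef_rot']).tolist()])+'\n')
print(round(s['clock'],2),np.round(s['joint_positions'],2).tolist(),np.round(s['ee_pos'],4).tolist(),np.round(s['force'],1).tolist())
E
python3 log.py
```

```text
1.6 [71.6, 30.32, -0.22, 78.32, -12.24, 76.57, -5.86] [0.2307, -0.6069, 0.3103] [-0.1, 0.4, -0.4]
```

>>> step_arm:
  moves:
    - [[-15,-40,-30],[0.1,0,0.1],0]
    - [[-20,-80,-60],[0.2,0,0.2],0]
    - [[-20,-120,-90],[0.3,0,0.3],0]
    - [[-20,-120,-90],[0.3,0,0.3],0]

```text
clock: 2.0
ee_pos: [0.1726, -0.5073, 0.4085]
eef_rot: [[0.984, -0.085, 0.154], [-0.144, -0.892, 0.429], [0.101, -0.445, -0.89]]
force: [0.3, -1.7, 0.2]
finger_gap: 0.0262
grip_force: 0.0
```

```bash
python3 log.py
```

```text
2.0 [73.52, 26.51, 3.33, 75.12, -16.17, 101.31, -20.13] [0.1726, -0.5073, 0.4085] [0.3, -1.7, 0.2]
```

>>> step_arm:
  moves:
    - [[0,-50,0],[0,-0.1,0.1],0]
    - [[0,-100,0],[0,-0.2,0.2],0]
    - [[0,-150,0],[0,-0.3,0.3],0]
    - [[0,-150,0],[0,-0.4,0.3],0]

```text
clock: 2.4
ee_pos: [0.1997, -0.3584, 0.4529]
eef_rot: [[0.927, -0.326, -0.185], [-0.204, -0.852, 0.481], [-0.315, -0.409, -0.857]]
force: [3.1, 1.0, -0.6]
finger_gap: 0.0008
grip_force: 0.0
```

```bash
python3 log.py
```

```text
2.4 [60.31, 16.79, -1.88, 84.51, -5.18, 109.25, -48.59] [0.1997, -0.3584, 0.4529] [3.1, 1.0, -0.6]
```

```bash
cat > kin.py <<'E'
import numpy as np
from scipy.spatial.transform import Rotation as Ro
S0=np.array([1,1,1,1,1,1,1.])
def fk(j,p,S=S0,full=False):
    yaw,o7,d1,d3,a,b,d5,a6,d7=p[:9]; j=np.radians(j)*S
    R=Ro.from_euler('z',yaw+j[0]); t=np.array([0,0,d1]); pts=[t]
    R=R*Ro.from_euler('y',j[1])*Ro.from_euler('z',j[2]); t=t+R.apply([a,0,d3]); pts.append(t)
    R=R*Ro.from_euler('y',j[3])*Ro.from_euler('z',j[4]); t=t+R.apply([b,0,d5]) if 0 else t+ (R*Ro.from_euler('z',-j[4])).apply([b,0,0])+R.apply([0,0,d5]); pts.append(t)
    R=R*Ro.from_euler('y',j[5]); t=t+R.apply([a6,0,0]); pts.append(t)
    t=t+R.apply([0,0,d7]); R=R*Ro.from_euler('z',j[6]+o7)
    return (t,R,pts) if full else (t,R)
E
cat > fit.py <<'E'
from kin import *; import json,itertools
from scipy.optimize import least_squares
L=[json.loads(l) for l in open('log.jsonl')]
L.append([[65.592,30.733,-.252,88.115,.149,61.152,-4.079],[0.22858602,-0.60781097,0.22624479],None])
best=None
for s3,s5,s7,o in itertools.product((1,-1),(1,-1),(1,-1),(0,1.57,3.14,-1.57)):
    S=np.array([1,1,s3,1,s5,1,s7.__float__()])
    def res(p):
        e=[]
        for j,t,R in L:
            tt,RR=fk(j,p,S); e+=list(tt-t)
            if R is not None: e+=list(.3*(RR.as_matrix()-np.array(R)).ravel())
        return np.r_[e,1e-3*np.array(p[4:6]),1e-3*p[7]]
    f=least_squares(res,[-2.356,o,.33,.4,0,0,.4,0,.2])
    if best is None or f.cost<best[0]-1e-9: best=(f.cost,S,f.x,f.fun)
print(best[0],best[1],np.round(best[2],4),np.abs(best[3]).max()); np.savez('kin.npz',S=best[1],p=best[2])
E
python3 fit.py
```

```text
0.02117669635458862 [ 1.  1. -1.  1. -1.  1. -1.] [-2.3626  1.603  -1.1431  1.0221 -0.2364 -0.4208  0.2914  0.122  -0.145 ] 0.11267673428140729
```

```bash
sed -i 's/for s3,s5,s7,o in itertools.product(/for s1,s3,s5,s7,o in itertools.product((-1,),/; s/S=np.array(\[1,1,/S=np.array([s1,1,/; s/\[-2.356,o/[-.066,o/' fit.py; python3 fit.py
```

```text
0.00029770147485595484 [-1.  1. -1.  1. -1.  1. -1.] [-0.0589  1.5174  0.1381  0.567  -0.0257 -0.074   0.4213  0.0214  0.2749] 0.01046053886013873
```

```bash
python3 - <<'E'
s=open('kin.py').read()
s=s.replace("j=np.radians(j)*S","a1,o2,o3,o4,o5,o6=p[9:15]; j=(np.radians(j)+np.array([0,o2,o3,o4,o5,o6,0]))*S")
s=s.replace("t=np.array([0,0,d1]); pts=[t]","t=R.apply([a1,0,d1]); pts=[t]")
open('kin.py','w').write(s)
f=open('fit.py').read()
f=f.replace("1e-3*p[7]]","1e-3*p[7],1e-3*p[9],3e-3*np.array(p[10:15])]").replace(".4,0,.2]",".4,0,.2]+[0]*6")
open('fit.py','w').write(f)
E
python3 fit.py
```

```text
1.174895658993356e-05 [-1.  1. -1.  1. -1.  1. -1.] [-0.1196  1.5446  0.3545  0.484  -0.0758  0.0092  0.4352  0.0207  0.3473
  0.0654  0.1026 -0.0934 -0.1089  0.0572  0.0128] 0.0026595947759642524
```

>>> step_arm:
  moves:
    - [[0,-50,0],[0,0.1,-0.1],0]
    - [[0,-100,0],[0,0.2,-0.2],0]
    - [[0,-150,0],[-0.1,0.3,-0.3],0]
    - [[0,-200,0],[-0.2,0.4,-0.3],0]

```text
clock: 2.8
ee_pos: [0.2597, -0.2, 0.5304]
eef_rot: [[0.985, -0.072, 0.16], [-0.108, -0.966, 0.233], [0.138, -0.247, -0.959]]
force: [1.4, -0.4, 1.6]
finger_gap: 0.0004
grip_force: 0.0
```

```bash
python3 log.py; python3 fit.py
```

```text
2.8 [54.91, -11.28, -6.83, 99.58, -17.35, 95.41, -48.09] [0.2597, -0.2, 0.5304] [1.4, -0.4, 1.6]
7.5805315478804e-05 [-1.  1. -1.  1. -1.  1. -1.] [-0.0957  1.546   0.3319  0.4712 -0.171  -0.0157  0.4325  0.0096  0.333
  0.0149  0.3614 -0.0787 -0.3484  0.0631 -0.0059] 0.006096130238497005
```

```bash
cat > kin.py <<'E'
import numpy as np
from scipy.spatial.transform import Rotation as Ro
S=np.array([-1,1,-1,1,-1,1,-1.]); AX='zyzyzyz'
# p: 7 angle offsets, then 3-vectors after base-rot1..6 and tool
def fk(j,p,full=False):
    j=np.radians(j)*S+p[:7]; V=np.reshape(p[7:25],(6,3)); R=Ro.identity(); t=np.zeros(3); pts=[]
    for i in range(7):
        R=R*Ro.from_euler(AX[i],j[i])
        t=t+R.apply(V[i]) if i<6 else t
        pts.append(t)
    return (t,R,pts) if full else (t,R)
P0=np.r_[-.066,0,0,0,0,0,1.57, 0,0,.33, 0,0,0, 0,0,.45, 0,0,0, 0,0,.42, 0,0,.2]
E
cat > fit.py <<'E'
from kin import *; import json
from scipy.optimize import least_squares
L=[json.loads(l) for l in open('log.jsonl')]
L.append([[65.592,30.733,-.252,88.115,.149,61.152,-4.079],[0.22858602,-0.60781097,0.22624479],[[0.936,0.352,-0.001],[0.352,-0.936,0.002],[0,-0.002,-1.0]]])
def res(p,w=1):
    e=[]
    for j,t,R in L:
        tt,RR=fk(j,p); e+=list(tt-t)+list(.3*(RR.as_matrix()-np.array(R)).ravel())
    return np.r_[e,w*1e-3*(p-P0)*np.r_[.1,5,5,5,5,5,.1,np.ones(18)]]
f=least_squares(res,P0); n=12*len(L)
print(len(L),f.cost,np.abs(f.fun[:n]).max(),np.round(np.degrees(f.x[:7]),2),'\n',np.round(f.x[7:].reshape(6,3),4)); np.save('kin.npy',f.x)
E
python3 fit.py
```

```text
5 3.574859521289758e-07 0.0004674308039651207 [-7.000e-02  1.300e-01  2.000e-02 -1.600e-01 -2.000e-02  6.000e-02
  8.996e+01] 
 [[-4.400e-03 -1.160e-02  3.490e-01]
 [ 5.200e-03 -1.160e-02  2.740e-02]
 [-9.300e-03 -9.600e-03  4.774e-01]
 [ 8.000e-04 -9.600e-03  1.630e-02]
 [-2.000e-04 -9.000e-04  4.363e-01]
 [-7.000e-04 -9.000e-04  3.393e-01]]
```

>>> step_arm:
  moves:
    - [[0,-50,0],[-0.1,0,0.1],0]
    - [[0,-100,0],[-0.2,0,0.2],0]
    - [[0,-150,0],[-0.3,-0.1,0.3],0]
    - [[0,-200,0],[-0.4,-0.1,0.4],0]

```text
clock: 3.2
ee_pos: [0.2716, -0.0431, 0.5712]
eef_rot: [[0.911, -0.411, -0.005], [-0.411, -0.91, -0.052], [0.016, 0.05, -0.999]]
force: [1.1, -0.3, -0.1]
finger_gap: -0.0002
grip_force: 0.0
```

```bash
python3 log.py; python3 fit.py
```

```text
3.2 [44.12, -20.53, -28.96, 96.85, -6.95, 100.65, -98.95] [0.2716, -0.0431, 0.5712] [1.1, -0.3, -0.1]
6 3.9428672851468894e-07 0.0004978444471344644 [-5.000e-02  5.000e-02  1.000e-02 -7.000e-02 -1.000e-02  5.000e-02
  8.997e+01] 
 [[-8.000e-04 -1.230e-02  3.489e-01]
 [ 1.100e-03 -1.230e-02  2.730e-02]
 [-2.400e-03 -1.040e-02  4.773e-01]
 [ 1.000e-03 -1.040e-02  1.410e-02]
 [ 0.000e+00  5.000e-04  4.341e-01]
 [ 3.000e-04  5.000e-04  3.396e-01]]
```

```bash
cat > ik.py <<'E'
from kin import *; from h import st2w
from scipy.optimize import least_squares
p=np.load('kin.npy'); q=np.load('q.npy')
LO=np.array([-154.64,-21.42,-72.66,13.99,-74.86,10.95,-158.01]); HI=np.array([154.64,123.67,72.17,137.28,254.86,109.41,158.01])
Rs=Ro.from_euler('z',q[2])
def pose(th,sx,sy_in,psi,pit,flip):
    """tool pose in world. th tray tilt (rad); grasp at lip station x=sx, sy_in m inside outer edge; psi deg: tool z in lip plane, 0=+x, -90=-y; pit: extra down pitch deg. tool y along lip normal"""
    z=np.array([np.cos(np.radians(psi)),np.sin(np.radians(psi)),0]); n=np.array([0,0,1.])*flip
    R=Ro.from_matrix(np.c_[np.cross(n,z),n,z])
    R=Ro.from_rotvec(np.cross([0,0,1],z)*np.radians(pit))*R
    T=Ro.from_euler('x',th); g=np.array([sx,.195-sy_in,.164-.115])
    pos=T.apply(g)+[0,0,.115]; R=T*R
    return st2w(q,pos)[0],Rs*R
def ik(t,R,x0,reg=1e-4,m=2):
    f=lambda j:(lambda a:np.r_[a[0]-t,.3*(a[1]*R.inv()).as_rotvec(),reg*np.radians(j-x0)])(fk(j,p))
    s=least_squares(f,np.clip(x0,LO+m+.1,HI-m-.1),bounds=(LO+m,HI-m),max_nfev=100); return s.x,np.linalg.norm(s.fun[:6])
E
cat > scan.py <<'E'
from ik import *
rng=np.random.default_rng(0)
for pit in (0,45):
  for psi in ((0,-30,-60,-90) if pit==0 else (-60,-90,-120)):
    for flip in (1,-1):
      sx=-.06 if psi>-60 else (-.04)
      best=None
      for k in range(12):
        x0=LO+rng.random(7)*(HI-LO); x,e=ik(*pose(0,sx,.015,psi,pit,flip),x0,0)
        if e>1e-3: continue
        path=[x];ok=[e]
        for th in np.radians(range(6,67,6)):
            x,e=ik(*pose(th,sx,.015,psi,pit,flip),path[-1],1e-3); path.append(x); ok.append(e)
        n=sum(e<2e-3 for e in ok)
        if best is None or n>best[0]: best=(n,np.round(path[0]),np.round(path[-1]),max(np.abs(np.diff(path,axis=0)).max(1)))
      print(pit,psi,flip,best,flush=True)
E
timeout 500 python3 scan.py
```

```text
0 0 1 None
0 0 -1 (np.int64(5), array([-75.,  61.,  11., 128.,  97.,  82.,  -9.]), array([-35.,  43., -27., 135., 101., 107., -58.]), np.float64(19.360877533233428))
0 -30 1 (np.int64(7), array([-101.,   81.,   52.,  106.,   33.,   54., -140.]), array([-101.,   32.,   70.,  125.,   37.,   35., -156.]), np.float64(6.940266546350621))
0 -30 -1 (np.int64(11), array([-71.,  61.,  10., 105.,  67.,  87.,  16.]), array([  8.,  27., -71., 135.,  90.,  88., -27.]), np.float64(67.12494564033))
0 -60 1 (np.int64(12), array([ -59.,   69.,    8.,   77.,   52.,  106., -149.]), array([ -72.,   12.,   38.,  119.,   38.,   54., -156.]), np.float64(5.836181935542626))
0 -60 -1 (np.int64(12), array([-62.,  69.,  13.,  78.,  49., 104.,  33.]), array([-49.,  11.,  12., 118.,  43.,  58.,  19.]), np.float64(5.4729613963932735))
0 -90 1 None
0 -90 -1 None
45 -60 1 (np.int64(12), array([ -20.,   52.,  -44.,   88.,   61.,   97., -155.]), array([ 64.,   7., -71., 124., -20.,  27., -76.]), np.float64(24.714089526889296))
45 -60 -1 (np.int64(12), array([-62.,  46.,  23.,  91.,  24.,  70.,  49.]), array([-39.,  -2.,  34., 128., -31.,  29., 113.]), np.float64(18.9729995598109))
45 -90 1 (np.int64(12), array([ -59.,   57.,   34.,   74.,    3.,   89., -135.]), array([-29.,  12.,  32., 111., -32.,  59., -86.]), np.float64(9.578399134545009))
45 -90 -1 (np.int64(12), array([-49.,  53.,  15.,  73.,  15.,  91.,  35.]), array([-11.,  11.,  11., 110., -27.,  57.,  90.]), np.float64(10.200483113755524))
45 -120 1 (np.int64(12), array([ -44.,   60.,   25.,   61.,   -6.,  104., -156.]), array([ -11.,   25.,   19.,   96.,  -34.,   82., -103.]), np.float64(7.204087943241632))
45 -120 -1 (np.int64(12), array([-28.,  58.,  -9.,  60.,  15., 107.,   8.]), array([ 20.,  26., -24.,  94., -19.,  77.,  62.]), np.float64(7.428299246457712))
```

```bash
cat > plan.py <<'E'
from ik import *
import json
from scipy.spatial.transform import Slerp
PSI=-42; dirz=np.array([np.cos(np.radians(PSI)),np.sin(np.radians(PSI)),0])
G=dict(sx=-.058+.0037,sy_in=.006+.0034,psi=PSI,pit=0,flip=-1)
def gp(th,back=0,up=0):
    t,R=pose(th,**G); return t-R.apply([0,0,back])+[0,0,up],R
def interp(a,b,n):
    sl=Slerp([0,1],Ro.concatenate([a[1],b[1]])); return [(a[0]+(b[0]-a[0])*k/n,sl(k/n)) for k in range(1,n+1)]
def follow(x,wps):
    out=[]
    for w in wps: x,e=ik(*w,x,1e-3); out.append((x,e))
    return out
E
python3 - <<'E'
from plan import *
L=[json.loads(l) for l in open('log.jsonl')]; x=np.array(L[-1][0]); cur=fk(x,p)
print('grasp',gp(0)[0],'\n',np.round(gp(0)[1].as_matrix(),3))
for up in (.25,.32):
  hi=gp(0,.05,up)
  seg=follow(x,interp(cur,hi,12)); y=seg[-1][0]
  seg+=follow(y,interp(hi,gp(0,.05,0),6)); y=seg[-1][0]
  seg+=follow(y,interp(gp(0,.05),gp(0),2)); y=seg[-1][0]
  seg+=follow(y,[gp(np.radians(a)) for a in range(5,66,5)])
  for i,(a,e) in enumerate(seg):
    if i%3==2 or e>2e-3: print(i,np.round(a).tolist(),round(e,4), np.round(fk(a,p,True)[2][4],2).tolist())
E
```

```text
grasp [0.53660826 0.24011367 0.164     ] 
 [[-0.834  0.     0.552]
 [-0.552  0.    -0.834]
 [ 0.    -1.    -0.   ]]
0 [8.0, -19.0, -11.0, 100.0, -1.0, 94.0, -124.0] 0.0192 [0.27, -0.0, 0.9]
1 [-0.0, -19.0, -11.0, 102.0, 3.0, 87.0, -141.0] 0.0395 [0.27, 0.04, 0.88]
2 [-2.0, -19.0, -16.0, 105.0, 7.0, 79.0, -156.0] 0.054 [0.26, 0.09, 0.86]
3 [15.0, -19.0, -28.0, 106.0, 2.0, 70.0, -156.0] 0.0803 [0.27, 0.09, 0.83]
4 [26.0, -19.0, -36.0, 108.0, -3.0, 61.0, -156.0] 0.1171 [0.28, 0.09, 0.81]
5 [32.0, -19.0, -40.0, 113.0, -9.0, 48.0, -156.0] 0.1567 [0.29, 0.08, 0.77]
6 [33.0, -19.0, -45.0, 130.0, -20.0, 13.0, -156.0] 0.191 [0.25, 0.07, 0.64]
7 [40.0, -19.0, -52.0, 128.0, -27.0, 13.0, -156.0] 0.2186 [0.26, 0.09, 0.64]
8 [48.0, -19.0, -58.0, 127.0, -34.0, 13.0, -156.0] 0.2564 [0.28, 0.1, 0.64]
9 [55.0, -19.0, -65.0, 125.0, -42.0, 13.0, -156.0] 0.3002 [0.29, 0.1, 0.64]
10 [61.0, -19.0, -71.0, 124.0, -50.0, 13.0, -156.0] 0.3474 [0.3, 0.11, 0.64]
11 [62.0, -19.0, -71.0, 124.0, -57.0, 13.0, -156.0] 0.3968 [0.3, 0.11, 0.64]
12 [61.0, -19.0, -71.0, 126.0, -59.0, 13.0, -156.0] 0.4001 [0.29, 0.1, 0.62
[... 3399 characters left out ...]
4 [68.0, -19.0, -71.0, 135.0, -73.0, 13.0, -156.0] 0.3397 [0.26, 0.05, 0.57]
25 [69.0, -19.0, -71.0, 135.0, -73.0, 13.0, -156.0] 0.3245 [0.27, 0.05, 0.57]
26 [70.0, -19.0, -71.0, 135.0, -73.0, 13.0, -156.0] 0.3109 [0.27, 0.04, 0.57]
27 [71.0, -19.0, -71.0, 135.0, -73.0, 13.0, -156.0] 0.299 [0.27, 0.03, 0.57]
28 [72.0, -19.0, -71.0, 135.0, -73.0, 13.0, -156.0] 0.2891 [0.27, 0.03, 0.57]
29 [74.0, -19.0, -71.0, 135.0, -73.0, 13.0, -156.0] 0.2814 [0.27, 0.02, 0.56]
30 [75.0, -14.0, -71.0, 135.0, -73.0, 13.0, -156.0] 0.2745 [0.27, -0.01, 0.56]
31 [77.0, -9.0, -71.0, 135.0, -73.0, 13.0, -156.0] 0.2676 [0.28, -0.03, 0.55]
32 [79.0, -3.0, -71.0, 135.0, -73.0, 13.0, -156.0] 0.2605 [0.28, -0.06, 0.54]
```

```bash
cat > scan2.py <<'E'
import plan; from plan import *
rng=np.random.default_rng(1)
for PSI in (-40,-50):
  plan.G['psi']=PSI
  for flip in (-1,1):
    plan.G['flip']=flip; sols=[]
    for k in range(14):
        x0=LO+rng.random(7)*(HI-LO); x,e=ik(*gp(0),x0,0,4)
        if e>1e-3: continue
        path=[x];ok=[e]
        for a in range(8,57,8):
            x,e=ik(*gp(np.radians(a)),path[-1],1e-3); path.append(x); ok.append(e)
        pre=ik(*gp(0,.05),path[0],1e-3); hi=ik(*gp(0,.05,.2),pre[0],1e-3)
        n=sum(e<2e-3 for e in ok); mj=np.abs(np.diff(path,axis=0)).max()
        sols.append((n,-mj,path,pre,hi))
    sols.sort(key=lambda s:s[:2],reverse=True)
    for s in sols[:2]:
        print(PSI,flip,s[0],round(s[1]),'grasp',np.round(s[2][0]).tolist(),'end',np.round(s[2][-1]).tolist(),'pre',round(s[3][1],4),'hi',np.round(s[4][0]).tolist(),round(s[4][1],4),'elbow',np.round(fk(s[2][0],p,True)[2][2],2).tolist(),flush=True)
E
timeout 500 python3 scan2.py
```

```text
-40 -1 8 -7 grasp [-61.0, 63.0, -0.0, 95.0, 66.0, 99.0, 20.0] end [-50.0, 17.0, -4.0, 126.0, 67.0, 68.0, -7.0] pre 0.0 hi [-66.0, 44.0, 2.0, 96.0, 66.0, 107.0, 36.0] 0.0 elbow [0.25, 0.37, 0.58]
-40 -1 8 -7 grasp [-61.0, 63.0, -0.0, 95.0, 66.0, 99.0, 20.0] end [-50.0, 17.0, -4.0, 126.0, 67.0, 68.0, -7.0] pre 0.0 hi [-66.0, 44.0, 2.0, 96.0, 66.0, 107.0, 36.0] 0.0 elbow [0.25, 0.37, 0.58]
-40 1 7 -9 grasp [-84.0, 70.0, 33.0, 96.0, 46.0, 77.0, -148.0] end [-104.0, 37.0, 70.0, 125.0, 35.0, 39.0, -156.0] pre 0.0 hi [-90.0, 51.0, 38.0, 98.0, 50.0, 88.0, -134.0] 0.0 elbow [0.08, 0.46, 0.53]
-40 1 7 -9 grasp [-81.0, 68.0, 28.0, 96.0, 49.0, 80.0, -150.0] end [-104.0, 37.0, 70.0, 125.0, 35.0, 39.0, -156.0] pre 0.0 hi [-87.0, 49.0, 33.0, 97.0, 53.0, 91.0, -136.0] 0.0 elbow [0.11, 0.45, 0.54]
-50 -1 8 -7 grasp [-87.0, 78.0, 46.0, 88.0, 28.0, 79.0, 47.0] end [-101.0, 33.0, 69.0, 121.0, 29.0, 45.0, 31.0] pre 0.0 hi [-93.0, 63.0, 54.0, 88.0, 35.0, 88.0, 59.0] 0.0 elbow [0.06, 0.49, 0.46]
-50 -1 8 -7 grasp [-59.0, 66.0, 1.0, 86.0, 60.0, 104.0, 25.0] end [-47.0, 17.0, -3.0, 119.0, 56.0, 68.0, 5.0] pre 0.0 hi [-71.0, 50.0, 15.0, 87.0, 56.0, 107.0, 43.0] 0.0 elbow [0.27, 0.37, 0.56]
-50 1 8 -10 grasp [-82.0, 74.0, 37.0, 88.0, 36.0, 83.0, -139.0] end [-98.0, 28.0, 62.0, 121.0, 36.0, 48.0, -156.0] pre 0.0 hi [-87.0, 57.0, 43.0, 88.0, 42.0, 93.0, -127.0] 0.0 elbow [0.1, 0.47, 0.5]
-50 1 8 -10 grasp [-62.0, 66.0, 6.0, 86.0, 57.0, 101.0, -154.0] end [-98.0, 28.0, 62.0, 121.0, 36.0, 48.0, -156.0] pre 0.0 hi [-71.0, 50.0, 15.0, 87.0, 56.0, 107.0, -137.0] 0.0 elbow [0.25, 0.39, 0.56]
```

```bash
cat > mv.py <<'E'
from plan import *
from plant import r
plan_up=.14
def now():
    s=r.state(); return np.array(s['joint_positions'],float),(np.array(s['ee_pos'],float),Ro.from_matrix(np.array(s['eef_rot'],float)))
def rel(base,w):
    d=base[1].inv().apply(w[0]-base[0])*1e3; v=(base[1].inv()*w[1]).as_rotvec(); return [np.round(d).astype(int).tolist(),np.round(v,2).tolist()]
def jpath(x,tgts,dmax=42,amax=7.6):
    W=[]; cur=fk(x,p)
    for g in tgts:
        for s in np.linspace(0,1,241)[1:]:
            y=x+(g-x)*s; w=fk(y,p)
            lim=np.linalg.norm(w[0]-cur[0])*1e3/dmax, np.degrees((cur[1].inv()*w[1]).magnitude())/amax
            if max(lim)>=1 or s==1: W.append((y,w)); cur=w
        x=g
    return W
def show(base,W,n=10):
    for y,w in W[:n]: print(rel(base,w),np.round(w[0],2).tolist(),np.round(fk(y,p,True)[2][4],2).tolist(),np.round(y).tolist())
def targets():
    g=ik(*gp(0),np.array([-61,63,0,95,66,99,20.]),1e-5)[0]
    pre=ik(*gp(0,.05),g,1e-3)[0]; hi=ik(*gp(0,.05,plan_up),pre,1e-3)[0]
    return g,pre,hi
E
python3 - <<'E'
from mv import *
x,c=now(); g,pre,hi=targets(); print(np.round(g),np.round(pre),np.round(hi))
M=np.array([-30,5,0,95,10,80,0.])
W=jpath(x,[M,hi,pre]); print(len(W)); show(c,W,50)
E
```

```text
[-61.  63.   1.  93.  64.  99.  22.] [-64.  64.   0.  90.  62. 103.  23.] [-65.  51.   1.  94.  64. 107.  32.]
38
[[10, -4, 3], [0.0, 0.01, -0.14]] [0.28, -0.04, 0.57] [0.28, -0.03, 0.91] [40.0, -19.0, -27.0, 97.0, -6.0, 100.0, -94.0]
[[19, -10, 6], [0.01, 0.01, -0.27]] [0.29, -0.04, 0.56] [0.29, -0.03, 0.9] [36.0, -18.0, -26.0, 97.0, -5.0, 98.0, -88.0]
[[29, -17, 10], [0.01, 0.02, -0.41]] [0.31, -0.04, 0.56] [0.3, -0.03, 0.9] [32.0, -16.0, -24.0, 97.0, -4.0, 97.0, -83.0]
[[39, -25, 15], [0.01, 0.02, -0.54]] [0.32, -0.04, 0.56] [0.31, -0.02, 0.89] [28.0, -15.0, -23.0, 96.0, -3.0, 96.0, -78.0]
[[48, -35, 20], [0.01, 0.03, -0.68]] [0.33, -0.03, 0.55] [0.32, -0.02, 0.89] [24.0, -14.0, -21.0, 96.0, -2.0, 95.0, -72.0]
[[58, -46, 25], [0.01, 0.03, -0.82]] [0.34, -0.03, 0.54] [0.34, -0.01, 0.88] [20.0, -12.0, -20.0, 96.0, -1.0, 94.0, -67.0]
[[66, -58, 31], [0.0, 0.03, -0.95]] [0.36, -0.02, 0.54] [0.35, -0.0, 0.88] [16.0, -11.0, -18.0, 96.0, -1.0, 93.0, -61.0]
[[75, -71, 38], [-0.0, 0.03, -1.09]] [0.37, -0.01, 0.53] [0.36, 0.01, 0.87] [12.0, -9.0, -16.0, 96.0, 0.0, 92.0, -56.0]
[[82, -86, 45
[... 2884 characters left out ...]
246], [0.87, 1.52, 1.79]] [0.51, 0.26, 0.31] [0.34, 0.55, 0.33] [-63.0, 48.0, 1.0, 94.0, 61.0, 105.0, 30.0]
[[78, -407, 249], [0.9, 1.56, 1.66]] [0.51, 0.28, 0.3] [0.32, 0.57, 0.3] [-65.0, 51.0, 1.0, 94.0, 64.0, 107.0, 32.0]
[[78, -412, 290], [0.9, 1.56, 1.66]] [0.51, 0.29, 0.26] [0.32, 0.57, 0.26] [-65.0, 55.0, 1.0, 92.0, 63.0, 106.0, 29.0]
[[78, -415, 332], [0.9, 1.56, 1.66]] [0.51, 0.29, 0.22] [0.32, 0.57, 0.22] [-65.0, 59.0, 0.0, 91.0, 63.0, 104.0, 26.0]
[[77, -414, 375], [0.9, 1.56, 1.66]] [0.51, 0.28, 0.18] [0.32, 0.57, 0.18] [-64.0, 63.0, 0.0, 90.0, 62.0, 103.0, 24.0]
[[76, -414, 388], [0.9, 1.56, 1.66]] [0.51, 0.28, 0.16] [0.32, 0.57, 0.16] [-64.0, 64.0, 0.0, 90.0, 62.0, 103.0, 23.0]
```

>>> step_arm:
  moves:
    - [[10,-4,3],[0,0.01,-0.14],1]
    - [[19,-10,6],[0.01,0.01,-0.27],1]
    - [[29,-17,10],[0.01,0.02,-0.41],1]
    - [[39,-25,15],[0.01,0.02,-0.54],1]
    - [[48,-35,20],[0.01,0.03,-0.68],1]
    - [[58,-46,25],[0.01,0.03,-0.82],1]
    - [[66,-58,31],[0,0.03,-0.95],1]
    - [[75,-71,38],[0,0.03,-1.09],1]
    - [[82,-86,45],[-0.01,0.03,-1.23],1]
    - [[88,-101,52],[-0.02,0.04,-1.36],1]

```text
clock: 4.2
ee_pos: [0.3938, 0.0087, 0.5144]
eef_rot: [[0.586, 0.81, 0.035], [0.81, -0.584, -0.055], [-0.024, 0.06, -0.998]]
force: [0.2, -0.3, -0.5]
finger_gap: 0.0782
grip_force: 0.0
```

```bash
python3 log.py; python3 fit.py|head -1; python3 - <<'E'
from mv import *
x,c=now(); g,pre,hi=targets()
M=np.array([-30,5,0,95,10,80,0.])
W=jpath(x,[M,hi,pre]); print(len(W)); show(c,W,10)
E
```

```text
4.2 [25.68, -6.74, -31.51, 95.41, -0.18, 88.67, -41.54] [0.3938, 0.0087, 0.5144] [0.2, -0.3, -0.5]
7 4.4482978004050706e-07 0.0005124805679670671 [-5.000e-02  5.000e-02  1.000e-02 -6.000e-02 -1.000e-02  3.000e-02
28
[[15, 2, 6], [-0.0, 0.0, -0.14]] [0.4, 0.02, 0.51] [0.39, 0.04, 0.85] [19.0, -5.0, -28.0, 95.0, 1.0, 88.0, -37.0]
[[32, 4, 14], [-0.01, -0.0, -0.27]] [0.42, 0.03, 0.5] [0.4, 0.05, 0.84] [13.0, -4.0, -24.0, 95.0, 2.0, 87.0, -32.0]
[[49, 4, 21], [-0.01, -0.01, -0.41]] [0.43, 0.05, 0.49] [0.41, 0.07, 0.83] [6.0, -3.0, -20.0, 95.0, 3.0, 86.0, -27.0]
[[68, 2, 30], [-0.02, -0.01, -0.54]] [0.44, 0.06, 0.48] [0.42, 0.09, 0.82] [-0.0, -1.0, -17.0, 95.0, 5.0, 85.0, -22.0]
[[87, -1, 38], [-0.03, -0.03, -0.68]] [0.45, 0.08, 0.47] [0.43, 0.11, 0.81] [-7.0, 0.0, -13.0, 95.0, 6.0, 84.0, -17.0]
[[107, -5, 47], [-0.03, -0.04, -0.81]] [0.45, 0.1, 0.46] [0.43, 0.13, 0.8] [-13.0, 1.0, -10.0, 95.0, 7.0, 83.0, -13.0]
[[128, -12, 56], [-0.04, -0.06, -0.94]] [0.46, 0.12, 0.45] [0.44, 0.16, 0.79] [-19.0, 3.0, -6.0, 95.0, 8.0, 82.0, -8.0]
[[148, -20, 64], [-0.05, -0.08, -1.08]] [0.47, 0.14, 0.45] [0.44, 0.18, 0.78] [-25.0, 4.0, -3.0, 95.0, 9.0, 81.0, -3.0]
[[163, -27, 71], [-0.06, -0.1, -1.18]] [0.47, 0.15, 0.44] [0.44, 0.2, 0.77] [-30.0, 5.0, 0.0, 95.0, 10.0, 80.0, 0.0]
[[163, -26, 91], [-0.02, -0.2, -1.27]] [0.47, 0.15, 0.42] [0.45, 0.23, 0.75] [-32.0, 8.0, 0.0, 95.0, 14.0, 82.0, 2.0]
```

>>> step_arm:
  moves:
    - [[15,2,6],[0,0,-0.14],1]
    - [[32,4,14],[-0.01,0,-0.27],1]
    - [[49,4,21],[-0.01,-0.01,-0.41],1]
    - [[68,2,30],[-0.02,-0.01,-0.54],1]
    - [[87,-1,38],[-0.03,-0.03,-0.68],1]
    - [[107,-5,47],[-0.03,-0.04,-0.81],1]
    - [[128,-12,56],[-0.04,-0.06,-0.94],1]
    - [[148,-20,64],[-0.05,-0.08,-1.08],1]
    - [[163,-27,71],[-0.06,-0.1,-1.18],1]

```text
clock: 5.1
ee_pos: [0.4703, 0.1532, 0.4379]
eef_rot: [[-0.52, 0.849, 0.087], [0.836, 0.528, -0.15], [-0.174, -0.005, -0.985]]
force: [1.1, -0.4, -0.9]
finger_gap: 0.088
grip_force: 0.0
```

```bash
python3 log.py; python3 - <<'E'
from mv import *
x,c=now(); g,pre,hi=targets()
W=jpath(x,[hi,pre]); print(len(W)); show(c,W,40)
# min-change IK from actual joints straight through
for y,w in follow(x,[w for _,w in W])[::4]: print(np.round(y).tolist(),round(w,4))
E
```

```text
5.1 [9.45, 8.8, -44.6, 93.12, 16.3, 81.77, -5.49] [0.4703, 0.1532, 0.4379] [1.1, -0.4, -0.9]
19
[[-2, 1, 26], [0.07, -0.04, -0.11]] [0.47, 0.15, 0.41] [0.46, 0.22, 0.74] [4.0, 12.0, -41.0, 93.0, 20.0, 84.0, -3.0]
[[-2, 3, 49], [0.15, -0.08, -0.22]] [0.48, 0.15, 0.39] [0.47, 0.25, 0.71] [-2.0, 15.0, -38.0, 93.0, 24.0, 86.0, 0.0]
[[-2, 5, 69], [0.22, -0.13, -0.32]] [0.48, 0.14, 0.37] [0.48, 0.27, 0.68] [-7.0, 18.0, -34.0, 93.0, 27.0, 87.0, 3.0]
[[0, 8, 88], [0.29, -0.18, -0.43]] [0.49, 0.14, 0.35] [0.48, 0.3, 0.65] [-13.0, 21.0, -31.0, 93.0, 30.0, 89.0, 6.0]
[[2, 13, 105], [0.36, -0.24, -0.53]] [0.49, 0.15, 0.33] [0.49, 0.33, 0.62] [-18.0, 24.0, -28.0, 93.0, 34.0, 91.0, 8.0]
[[5, 17, 119], [0.43, -0.3, -0.63]] [0.49, 0.15, 0.32] [0.48, 0.36, 0.59] [-23.0, 27.0, -25.0, 93.0, 37.0, 93.0, 11.0]
[[9, 24, 129], [0.51, -0.37, -0.73]] [0.5, 0.15, 0.31] [0.48, 0.39, 0.55] [-28.0, 30.0, -22.0, 93.0, 40.0, 94.0, 13.0]
[[14, 31, 138], [0.58, -0.44, -0.82]] [0.5, 0.16, 0.3] [0.47, 0.42, 0.52] [-33.0, 33.0, -19.0, 93.0, 43.0, 96.0, 16.0]
[[21, 39, 142], [0.65, -0.52, -0.91]] [0.5, 0.17, 0.29] [0.45
[... 800 characters left out ...]
, -1.1, -1.3]] [0.51, 0.29, 0.26] [0.32, 0.57, 0.26] [-65.0, 55.0, 1.0, 93.0, 63.0, 106.0, 29.0]
[[127, 106, 198], [1.06, -1.11, -1.3]] [0.51, 0.29, 0.22] [0.32, 0.57, 0.22] [-65.0, 59.0, 0.0, 91.0, 63.0, 104.0, 26.0]
[[133, 103, 240], [1.06, -1.1, -1.3]] [0.51, 0.28, 0.18] [0.32, 0.57, 0.18] [-64.0, 63.0, 0.0, 90.0, 62.0, 103.0, 24.0]
[[135, 102, 254], [1.06, -1.1, -1.3]] [0.51, 0.28, 0.16] [0.32, 0.57, 0.16] [-64.0, 64.0, 0.0, 90.0, 62.0, 103.0, 23.0]
[7.0, 13.0, -45.0, 93.0, 21.0, 84.0, -3.0] 0.0
[-7.0, 28.0, -44.0, 93.0, 39.0, 95.0, 3.0] 0.0
[-22.0, 40.0, -40.0, 92.0, 55.0, 107.0, 11.0] 0.0
[-51.0, 46.0, -12.0, 93.0, 61.0, 107.0, 25.0] 0.0
[-64.0, 59.0, -1.0, 91.0, 63.0, 105.0, 26.0] 0.0
```

```bash
python3 - <<'E'
from mv import *
x,c=now(); g,pre,hi=targets()
W=interp(c,gp(0,.05,.14),16); 
for w,(y,e) in zip(W,follow(x,W)): print(rel(c,w),np.round(w[0],2).tolist(),np.round(fk(y,p,True)[2][4],2).tolist(),np.round(y).tolist(),round(e,4))
E
```

```text
[[7, 6, 7], [0.07, -0.07, -0.08]] [0.47, 0.16, 0.43] [0.45, 0.24, 0.76] [4.0, 13.0, -45.0, 91.0, 22.0, 86.0, -7.0] 0.0
[[14, 13, 14], [0.13, -0.14, -0.16]] [0.48, 0.17, 0.42] [0.45, 0.28, 0.74] [-1.0, 16.0, -45.0, 90.0, 28.0, 91.0, -8.0] 0.0
[[21, 19, 22], [0.2, -0.21, -0.24]] [0.48, 0.18, 0.41] [0.46, 0.32, 0.72] [-5.0, 20.0, -45.0, 89.0, 32.0, 95.0, -8.0] 0.0
[[28, 25, 29], [0.27, -0.28, -0.33]] [0.48, 0.19, 0.4] [0.46, 0.36, 0.7] [-10.0, 24.0, -45.0, 87.0, 37.0, 100.0, -7.0] 0.0
[[35, 32, 36], [0.33, -0.34, -0.41]] [0.48, 0.19, 0.4] [0.46, 0.39, 0.67] [-14.0, 27.0, -44.0, 87.0, 41.0, 104.0, -6.0] 0.0
[[41, 38, 43], [0.4, -0.41, -0.49]] [0.48, 0.2, 0.39] [0.45, 0.42, 0.64] [-18.0, 30.0, -43.0, 86.0, 44.0, 107.0, -5.0] 0.0
[[48, 44, 51], [0.46, -0.48, -0.57]] [0.49, 0.21, 0.38] [0.45, 0.45, 0.61] [-27.0, 31.0, -33.0, 86.0, 45.0, 107.0, 0.0] 0.0
[[55, 51, 58], [0.53, -0.55, -0.65]] [0.49, 0.22, 0.37] [0.44, 0.48, 0.58] [-35.0, 32.0, -24.0, 86.0, 45.0, 107.0, 5.0] 0.0
[[62, 57, 65], [0.6, -0.62, -0.73]] [0.49, 0.23, 0.36] [0.43, 0.51, 0.54] [-42.0, 34.0, -17.0, 86.0, 47.0, 107.0, 9.0]
[... 167 characters left out ...]
[0.5, 0.24, 0.35] [0.4, 0.54, 0.47] [-52.0, 39.0, -8.0, 87.0, 50.0, 107.0, 17.0] 0.0
[[83, 76, 87], [0.8, -0.83, -0.98]] [0.5, 0.25, 0.34] [0.39, 0.55, 0.44] [-56.0, 42.0, -5.0, 88.0, 52.0, 107.0, 20.0] 0.0
[[90, 82, 94], [0.86, -0.9, -1.06]] [0.5, 0.26, 0.33] [0.37, 0.56, 0.4] [-58.0, 44.0, -3.0, 89.0, 55.0, 107.0, 23.0] 0.0
[[97, 89, 101], [0.93, -0.97, -1.14]] [0.5, 0.27, 0.32] [0.36, 0.57, 0.37] [-61.0, 46.0, -1.0, 91.0, 58.0, 107.0, 26.0] 0.0
[[104, 95, 109], [0.99, -1.03, -1.22]] [0.51, 0.27, 0.31] [0.34, 0.57, 0.34] [-63.0, 49.0, -1.0, 92.0, 61.0, 107.0, 29.0] 0.0
[[111, 101, 116], [1.06, -1.1, -1.3]] [0.51, 0.28, 0.3] [0.32, 0.57, 0.3] [-64.0, 51.0, -0.0, 94.0, 64.0, 107.0, 32.0] 0.0
```

>>> step_arm:
  moves:
    - [[-2,1,26],[0.07,-0.04,-0.11],1]
    - [[-2,3,49],[0.15,-0.08,-0.22],1]
    - [[-2,5,69],[0.22,-0.13,-0.32],1]
    - [[0,8,88],[0.29,-0.18,-0.43],1]
    - [[2,13,105],[0.36,-0.24,-0.53],1]
    - [[5,17,119],[0.43,-0.3,-0.63],1]
    - [[9,24,129],[0.51,-0.37,-0.73],1]
    - [[14,31,138],[0.58,-0.44,-0.82],1]

```text
clock: 5.9
ee_pos: [0.5016, 0.1594, 0.2989]
eef_rot: [[-0.968, 0.231, 0.099], [0.078, 0.649, -0.757], [-0.239, -0.725, -0.646]]
force: [-0.4, -0.1, -0.8]
finger_gap: 0.0883
grip_force: 0.0
```

```bash
python3 log.py; python3 - <<'E'
from mv import *
x,c=now(); g,pre,hi=targets()
W=jpath(x,[hi,pre]); print(len(W)); show(c,W,10)
for y,w in follow(x,[w for _,w in W])[::3]: print(np.round(y).tolist(),round(w,4))
E
```

```text
5.9 [-17.24, 38.02, -42.04, 92.5, 51.53, 104.94, 8.54] [0.5016, 0.1594, 0.2989] [-0.4, -0.1, -0.8]
12
[[2, 18, 1], [0.08, -0.07, -0.09]] [0.5, 0.17, 0.28] [0.45, 0.44, 0.48] [-24.0, 40.0, -36.0, 93.0, 53.0, 105.0, 12.0]
[[2, 33, -3], [0.16, -0.14, -0.17]] [0.51, 0.18, 0.28] [0.44, 0.47, 0.44] [-31.0, 42.0, -30.0, 93.0, 55.0, 106.0, 15.0]
[[1, 46, -11], [0.24, -0.21, -0.25]] [0.51, 0.2, 0.27] [0.42, 0.49, 0.41] [-38.0, 43.0, -24.0, 93.0, 57.0, 106.0, 18.0]
[[0, 56, -23], [0.33, -0.29, -0.31]] [0.51, 0.21, 0.27] [0.4, 0.51, 0.38] [-44.0, 45.0, -18.0, 93.0, 59.0, 106.0, 22.0]
[[-1, 65, -41], [0.42, -0.37, -0.37]] [0.51, 0.23, 0.28] [0.37, 0.53, 0.35] [-51.0, 47.0, -12.0, 93.0, 60.0, 106.0, 25.0]
[[-1, 72, -65], [0.52, -0.46, -0.42]] [0.51, 0.26, 0.29] [0.35, 0.55, 0.33] [-58.0, 49.0, -5.0, 94.0, 62.0, 107.0, 28.0]
[[1, 77, -94], [0.61, -0.54, -0.46]] [0.51, 0.28, 0.3] [0.32, 0.56, 0.3] [-65.0, 51.0, 1.0, 94.0, 64.0, 107.0, 32.0]
[[1, 78, -95], [0.62, -0.54, -0.46]] [0.51, 0.28, 0.3] [0.32, 0.57, 0.3] [-65.0, 51.0, 1.0, 94.0, 64.0, 107.0, 32.0]
[[10, 110, -70], [0.62, -0.55, -0.46]] [0.51, 0.29, 0.26] [0.32, 0.57, 0.26] [-65.0, 55.0, 1.0, 93.0, 63.0, 106.0, 29.0]
[[19, 141, -44], [0.62, -0.55, -0.46]] [0.51, 0.29, 0.22] [0.32, 0.57, 0.22] [-65.0, 59.0, 0.0, 91.0, 63.0, 104.0, 26.0]
[-21.0, 41.0, -40.0, 92.0, 55.0, 107.0, 11.0] 0.0
[-43.0, 46.0, -20.0, 93.0, 60.0, 107.0, 21.0] 0.0
[-64.0, 51.0, -0.0, 94.0, 64.0, 107.0, 31.0] 0.0
[-64.0, 59.0, -0.0, 91.0, 63.0, 105.0, 26.0] 0.0
```

>>> step_arm:
  moves:
    - [[0,10,-5],[0.08,-0.07,-0.09],1]
    - [[-3,18,-16],[0.16,-0.14,-0.17],1]
    - [[-4,31,-24],[0.24,-0.21,-0.25],1]
    - [[-5,42,-36],[0.33,-0.29,-0.31],1]
    - [[-5,52,-52],[0.42,-0.37,-0.37],1]
    - [[-3,65,-72],[0.52,-0.46,-0.42],1]
    - [[1,77,-94],[0.61,-0.54,-0.46],1]
    - [[1,78,-95],[0.62,-0.54,-0.46],1]

```text
clock: 6.7
ee_pos: [0.5065, 0.286, 0.3022]
eef_rot: [[-0.833, -0.004, 0.553], [-0.553, -0.003, -0.833], [0.005, -1.0, 0.001]]
force: [-0.6, 0.7, -1.1]
finger_gap: 0.0879
grip_force: 0.0
```

```bash
python3 log.py; python3 - <<'E'
from mv import *
import cv2
x,c=now(); g,pre,hi=targets()
print('hi err',np.round((c[0]-gp(0,.05,.14)[0])*1e3,1),np.degrees((c[1].inv()*gp(0)[1]).magnitude()))
for b,u in ((.05,.1),(.05,.05),(.05,0),(.025,0),(0,0)): print(b,u,rel(c,gp(0,b,u)))
P={}
for n in('scene','top'): P[n]=r.camera(n)
pickle_=__import__('pickle'); pickle_.dump(P,open('p1.pkl','wb'))
a=P['top']['image'][120:300,60:300]; cv2.imwrite('pics/t2.png',cv2.resize(a,(800,600),interpolation=cv2.INTER_CUBIC))
E
```

```text
6.7 [-63.55, 51.04, -1.67, 93.55, 64.54, 108.34, 31.19] [0.5065, 0.286, 0.3022] [-0.6, 0.7, -1.1]
hi err [-2.5  4.2 -1.8] 0.3122291832128576
0.05 0.1 [[0, 38, 5], [-0.0, 0.0, 0.01]]
0.05 0.05 [[0, 88, 5], [-0.0, 0.0, 0.01]]
0.05 0 [[0, 138, 5], [-0.0, 0.0, 0.01]]
0.025 0 [[0, 138, 30], [-0.0, 0.0, 0.01]]
0 0 [[0, 138, 55], [-0.0, 0.0, 0.01]]
```

View pics/t2.png

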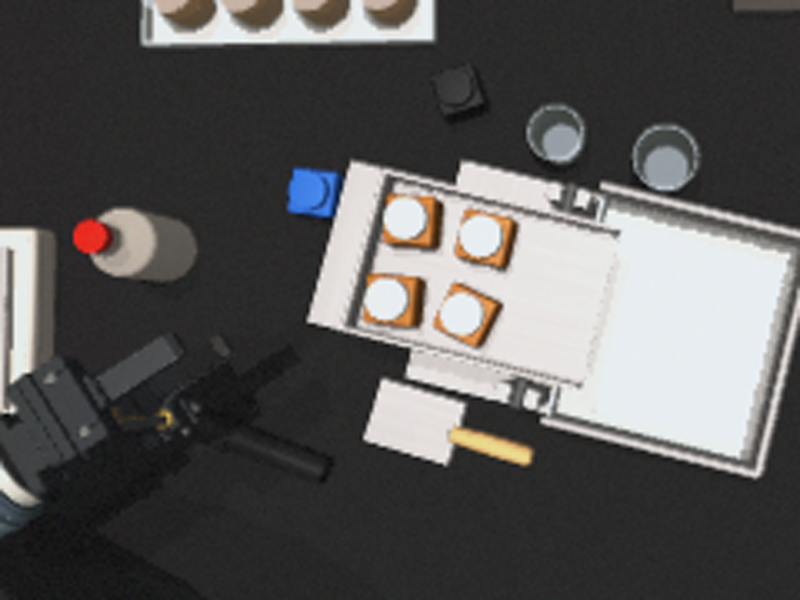

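The lip corner is clear of the gripper. The fingertips are at crop (300,350), and the balance at left, with its edge at crop (50,300), lies close to the wrist. I measure the balance's height from the scene view.

```bash
python3 - <<'E'
import pickle,cv2
P=pickle.load(open('p1.pkl','rb'))
a=P['scene']['image'][40:160,240:400]; cv2.imwrite('pics/s2.png',cv2.resize(a,(800,600),interpolation=cv2.INTER_CUBIC))
E
```

```text
(no output)
```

View pics/s2.png

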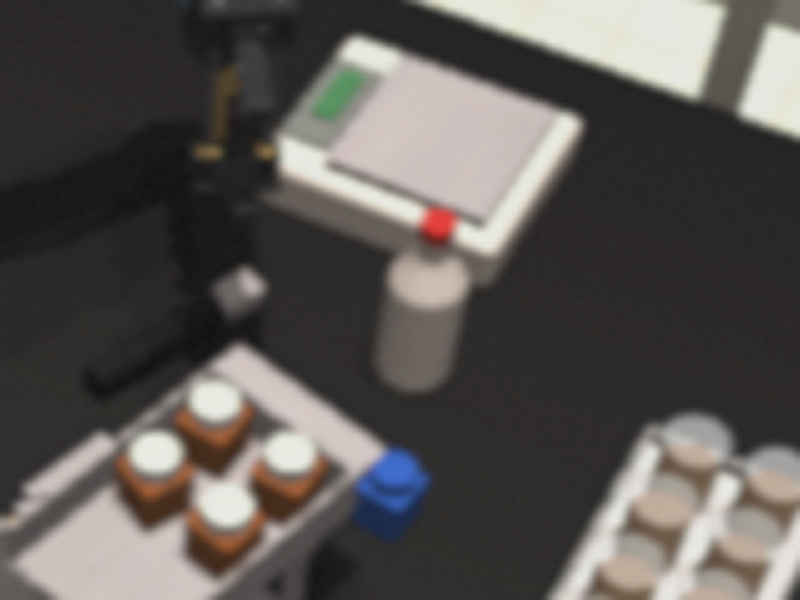

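The balance is only about 40 mm high, so the wrist clears it. The lip's near corner is free. I descend to the pre-grasp.

>>> step_arm:
  moves:
    - [[0,35,4],[0,0,0],1]
    - [[0,70,4],[0,0,0],1]
    - [[0,105,4],[0,0,0.01],1]
    - [[0,137,5],[0,0,0.01],1]
    - [[0,137,5],[0,0,0.01],1]
    - [[0,137,5],[0,0,0.01],1]

```text
clock: 7.4
ee_pos: [0.5135, 0.2756, 0.1694]
eef_rot: [[-0.841, 0.011, 0.541], [-0.541, 0.007, -0.841], [-0.013, -1.0, -0.0]]
force: [-0.5, 0.0, 0.9]
finger_gap: 0.0879
grip_force: 0.0
```

```bash
python3 log.py; python3 - <<'E'
from mv import *
import cv2
x,c=now()
print('err',np.round((c[0]-gp(0,.05)[0])*1e3,1),np.degrees((gp(0)[1].inv()*c[1]).as_rotvec()).round(2), rel(c,gp(0)))
P={n:r.camera(n) for n in('scene','top')}
from h import proj
for n in P:
  im=P[n]['image'].copy(); u=proj(P[n],[c[0]+c[1].apply([0,0,.014]),c[0]]); print(n,u.round(1).tolist())
  # lip corner predicted
  print(proj(P[n],st2w(q,[[-.075,.195,.162],[-.075,.195,.166]])).round(1).tolist())
  u0,v0=np.round(u[0]).astype(int); cv2.imwrite(f'pics/{n}3.png',cv2.resize(im[v0-30:v0+30,u0-40:u0+40],(400,300),interpolation=cv2.INTER_CUBIC)); print('crop',u0-40,v0-30)
cv2.imwrite('pics/b3.png',np.hstack([cv2.imread('pics/scene3.png'),cv2.imread('pics/top3.png')]))
E
```

```text
7.4 [-62.23, 63.94, -1.85, 89.88, 62.88, 104.18, 21.54] [0.5135, 0.2756, 0.1694] [-0.5, 0.0, 0.9]
err [ 4.5 -6.2  5.4] [-0.01  0.76  0.76] [[0, 5, 42], [0.0, -0.01, -0.01]]
scene [[288.9, 105.6], [288.6, 102.9]]
[[287.2, 108.3], [287.2, 107.6]]
crop 249 76
top [[148.5, 215.2], [144.5, 217.8]]
[[152.3, 216.0], [152.0, 215.9]]
crop 108 185
```

View pics/b3.png

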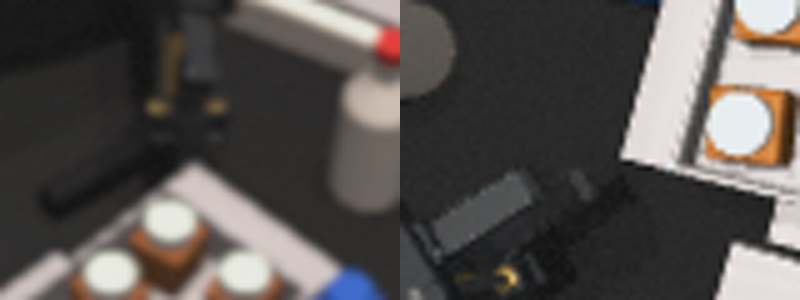

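The lip corner appears at top pixel (152.4,216.4), against a predicted (152.0,215.9), so the fit holds. The fingers straddle the lip's height and sit short of the corner. I insert.

>>> step_arm:
  moves:
    - [[0,4,10],[0,0,-0.01],1]
    - [[0,4,20],[0,-0.01,-0.01],1]
    - [[0,4,30],[0,-0.01,-0.01],1]
    - [[0,4,40],[0,-0.01,-0.01],1]
    - [[0,4,42],[0,-0.01,-0.01],1]
    - [[0,4,42],[0,-0.01,-0.01],1]

```text
clock: 8.1
ee_pos: [0.5356, 0.2411, 0.1647]
eef_rot: [[-0.834, 0.002, 0.551], [-0.551, 0.001, -0.834], [-0.002, -1.0, 0.001]]
force: [0.2, 0.2, 0.3]
finger_gap: 0.0881
grip_force: 0.0
```

```bash
python3 log.py; python3 - <<'E'
from mv import *
x,c=now()
print('err',np.round((c[0]-gp(0)[0])*1e3,1),np.degrees((gp(0)[1].inv()*c[1]).as_rotvec()).round(2), rel(c,gp(0)))
E
```

```text
8.1 [-59.92, 63.44, -0.79, 93.2, 65.34, 100.93, 20.67] [0.5356, 0.2411, 0.1647] [0.2, 0.2, 0.3]
err [-1.   1.   0.7] [0.04 0.04 0.13] [[0, 1, 1], [-0.0, -0.0, -0.0]]
```

>>> step_arm:
  moves:
    - [[0,0,1],[0,0,0],0.5]
    - [[0,0,1],[0,0,0],0.2]
    - [[0,0,1],[0,0,0],0.1]
    - [[0,0,1],[0,0,0],0.1]
    - [[0,0,1],[0,0,0],0]
    - [[0,0,1],[0,0,0],0]
    - [[0,0,1],[0,0,0],0]
    - [[0,0,1],[0,0,0],0]
    - [[0,0,1],[0,0,0],0]
    - [[0,0,1],[0,0,0],0]

```text
clock: 9.1
ee_pos: [0.5359, 0.2408, 0.1644]
eef_rot: [[-0.834, 0.002, 0.552], [-0.552, 0.001, -0.834], [-0.002, -1.0, 0.0]]
force: [0.4, -0.1, 0.7]
finger_gap: 0.0103
grip_force: 0.0
```

```bash
python3 log.py; cat > arc.py <<'E'
from mv import *; import sys
# arc about the cradle from the measured pose: list of angles relative to now
x,c=now(); piv=st2w(q,[0,0,.115])[0]; ax=Rs.apply([1,0,0])
for a in map(float,sys.argv[1:]):
    T=Ro.from_rotvec(ax*np.radians(a)); w=(piv+T.apply(c[0]-piv),T*c[1]); y,e=ik(*w,x,1e-3); x=y
    d=c[1].inv().apply(w[0]-c[0])*1e3; v=(c[1].inv()*w[1]).as_rotvec()
    print(a,np.round(d,1).tolist(),np.round(v,3).tolist(),np.round(y).tolist(),round(e,4))
E
python3 arc.py 2 4 7 10 13 16 19 22 25 28 31 34 40 45 50 55 60; python3 -c "
from mv import *
print(r.state()['grip_force'],r.state()['finger_gap'])"
```

```text
9.1 [-59.9, 63.44, -0.78, 93.24, 65.38, 100.87, 20.65] [0.5359, 0.2408, 0.1644] [0.4, -0.1, 0.7]
2.0 [1.4, -6.5, 1.2] [-0.023, 0.0, 0.026] [-60.0, 62.0, -1.0, 94.0, 65.0, 100.0, 20.0] 0.0
4.0 [2.9, -12.9, 2.6] [-0.047, 0.0, 0.052] [-59.0, 60.0, -1.0, 95.0, 65.0, 99.0, 19.0] 0.0
7.0 [5.5, -22.3, 5.0] [-0.082, 0.0, 0.091] [-59.0, 58.0, -2.0, 96.0, 65.0, 98.0, 17.0] 0.0
10.0 [8.4, -31.6, 7.6] [-0.117, 0.0, 0.13] [-59.0, 55.0, -2.0, 98.0, 65.0, 97.0, 16.0] 0.0
13.0 [11.7, -40.6, 10.6] [-0.152, 0.0, 0.169] [-58.0, 53.0, -2.0, 99.0, 64.0, 95.0, 14.0] 0.0
16.0 [15.4, -49.4, 14.0] [-0.187, 0.0, 0.208] [-58.0, 50.0, -3.0, 101.0, 64.0, 94.0, 13.0] 0.0
19.0 [19.4, -57.9, 17.6] [-0.222, 0.001, 0.246] [-57.0, 48.0, -3.0, 103.0, 64.0, 92.0, 11.0] 0.0
22.0 [23.7, -66.2, 21.5] [-0.257, 0.001, 0.285] [-57.0, 45.0, -4.0, 104.0, 64.0, 91.0, 10.0] 0.0
25.0 [28.3, -74.1, 25.7] [-0.292, 0.001, 0.324] [-56.0, 43.0, -4.0, 106.0, 64.0, 89.0, 8.0] 0.0
28.0 [33.2, -81.7, 30.1] [-0.327, 0.001, 0.363] [-55.0, 40.0, -4.0, 108.0, 64.0, 87.0, 7.0] 0.0
31.0 [38.5, -88.9, 34.8] [-0.362, 0.001, 0.402] [-55.0, 38.0, -4.0, 109.0, 64.0, 86.0, 6.0] 0.0
34.0 [44.0, -95.7, 39.8] [-0.397, 0.001, 0.441] [-54.0, 35.0, -5.0, 111.0, 64.0, 84.0, 4.0] 0.0
40.0 [55.7, -108.2, 50.4] [-0.467, 0.001, 0.519] [-53.0, 30.0, -5.0, 115.0, 64.0, 80.0, 2.0] 0.0
45.0 [66.2, -117.3, 59.9] [-0.526, 0.001, 0.584] [-51.0, 26.0, -5.0, 118.0, 64.0, 77.0, -1.0] 0.0
50.0 [77.3, -125.1, 69.9] [-0.584, 0.002, 0.649] [-50.0, 22.0, -5.0, 121.0, 65.0, 73.0, -3.0] 0.0
55.0 [88.8, -131.6, 80.2] [-0.642, 0.002, 0.713] [-48.0, 17.0, -5.0, 124.0, 65.0, 69.0, -5.0] 0.0
60.0 [100.7, -136.7, 90.9] [-0.701, 0.002, 0.778] [-47.0, 13.0, -5.0, 127.0, 66.0, 65.0, -7.0] 0.0
0.0 0.010255443815562914
```

>>> step_arm:
  moves:
    - [[0,0,0],[0,0,0],0]
    - [[0,0,0],[0,0,0],0]
    - [[0,0,0],[0,0,0],0]
    - [[0,0,0],[0,0,0],0]

```text
clock: 9.5
ee_pos: [0.5359, 0.2408, 0.1642]
eef_rot: [[-0.834, 0.002, 0.552], [-0.552, 0.001, -0.834], [-0.002, -1.0, -0.0]]
force: [-0.2, -0.5, -2.1]
finger_gap: 0.003
grip_force: 30.0
```

>>> step_arm:
  moves:
    - [[1.4,-6.5,1.2],[-0.023,0,0.026],0]
    - [[2.9,-12.9,2.6],[-0.047,0,0.052],0]
    - [[5.5,-22.3,5],[-0.082,0,0.091],0]
    - [[8.4,-31.6,7.6],[-0.117,0,0.13],0]
    - [[8.4,-31.6,7.6],[-0.117,0,0.13],0]

```text
clock: 10.0
ee_pos: [0.5335, 0.2291, 0.1986]
eef_rot: [[-0.831, 0.049, 0.554], [-0.539, 0.174, -0.824], [-0.136, -0.984, -0.118]]
force: [1.1, 0.0, -3.2]
finger_gap: 0.0028
grip_force: 30.0
```

```bash
python3 log.py; python3 arc.py 3 6 9 12 15 18 21 24 27
```

```text
10.0 [-58.51, 55.06, -2.09, 98.22, 64.53, 96.5, 15.42] [0.5335, 0.2291, 0.1986] [1.1, 0.0, -3.2]
3.0 [2.1, -9.7, 2.0] [-0.035, 0.0, 0.039] [-58.0, 53.0, -2.0, 100.0, 64.0, 95.0, 14.0] 0.0
6.0 [4.7, -19.2, 4.3] [-0.07, 0.0, 0.078] [-58.0, 50.0, -3.0, 101.0, 64.0, 94.0, 13.0] 0.0
9.0 [7.5, -28.5, 6.9] [-0.105, 0.001, 0.117] [-57.0, 48.0, -3.0, 103.0, 64.0, 92.0, 11.0] 0.0
12.0 [10.8, -37.6, 9.9] [-0.14, 0.001, 0.156] [-57.0, 45.0, -4.0, 104.0, 64.0, 91.0, 10.0] 0.0
15.0 [14.4, -46.5, 13.2] [-0.175, 0.001, 0.194] [-56.0, 43.0, -4.0, 106.0, 64.0, 89.0, 8.0] 0.0
18.0 [18.3, -55.1, 16.8] [-0.21, 0.001, 0.233] [-55.0, 40.0, -4.0, 108.0, 64.0, 87.0, 7.0] 0.0
21.0 [22.5, -63.4, 20.7] [-0.246, 0.001, 0.272] [-55.0, 38.0, -4.0, 109.0, 64.0, 86.0, 5.0] 0.0
24.0 [27.1, -71.4, 24.8] [-0.281, 0.002, 0.311] [-54.0, 35.0, -5.0, 111.0, 64.0, 84.0, 4.0] 0.0
27.0 [32.0, -79.1, 29.3] [-0.316, 0.002, 0.35] [-53.0, 32.0, -5.0, 113.0, 64.0, 82.0, 3.0] 0.0
```

>>> step_arm:
  moves:
    - [[2.1,-9.7,2],[-0.035,0,0.039],0]
    - [[4.7,-19.2,4.3],[-0.07,0,0.078],0]
    - [[7.5,-28.5,6.9],[-0.105,0,0.117],0]
    - [[10.8,-37.6,9.9],[-0.14,0,0.156],0]
    - [[14.4,-46.5,13.2],[-0.175,0,0.194],0]
    - [[14.4,-46.5,13.2],[-0.175,0,0.194],0]
    - [[14.4,-46.5,13.2],[-0.175,0,0.194],0]

```text
clock: 10.7
ee_pos: [0.5265, 0.2037, 0.2385]
eef_rot: [[-0.815, 0.107, 0.569], [-0.485, 0.41, -0.773], [-0.316, -0.906, -0.282]]
force: [0.8, 0.9, -1.4]
finger_gap: 0.003
grip_force: 30.0
```

```bash
python3 log.py; python3 arc.py 3 6 9 12 15 18 21 24; cat > look.py <<'E'
import sys,cv2; from plant import r
p=r.camera('top'); print([(d['location'],round(d['conf'],2)) for d in r.search_frame(p,'jar0')][:8])
E
python3 look.py
```

```text
10.7 [-55.96, 42.97, -3.94, 106.22, 64.0, 88.97, 8.09] [0.5265, 0.2037, 0.2385] [0.8, 0.9, -1.4]
3.0 [2.1, -9.7, 1.9] [-0.035, 0.0, 0.039] [-55.0, 40.0, -4.0, 108.0, 64.0, 87.0, 7.0] 0.0
6.0 [4.6, -19.2, 4.1] [-0.07, 0.0, 0.078] [-55.0, 38.0, -5.0, 109.0, 64.0, 86.0, 6.0] 0.0
9.0 [7.4, -28.5, 6.7] [-0.105, 0.0, 0.117] [-54.0, 35.0, -5.0, 111.0, 64.0, 84.0, 4.0] 0.0
12.0 [10.6, -37.6, 9.6] [-0.14, 0.0, 0.156] [-53.0, 33.0, -5.0, 113.0, 64.0, 82.0, 3.0] 0.0
15.0 [14.2, -46.5, 12.8] [-0.175, 0.0, 0.195] [-53.0, 30.0, -5.0, 115.0, 64.0, 80.0, 2.0] 0.0
18.0 [18.1, -55.1, 16.3] [-0.21, 0.0, 0.234] [-52.0, 28.0, -5.0, 116.0, 64.0, 78.0, 0.0] 0.0
21.0 [22.3, -63.5, 20.1] [-0.245, 0.0, 0.273] [-51.0, 25.0, -5.0, 118.0, 65.0, 76.0, -1.0] 0.0
24.0 [26.8, -71.5, 24.2] [-0.28, 0.0, 0.312] [-50.0, 22.0, -5.0, 120.0, 65.0, 74.0, -2.0] 0.0
[([191.4, 187.4], 0.86), ([198.5, 149.7], 0.75), ([208.7, 217.0], 0.67), ([183.4, 215.1], 0.53), ([210.7, 190.2], 0.5), ([152.5, 176.0], 0.5)]
```

>>> step_arm:
  moves:
    - [[2.1,-9.7,1.9],[-0.035,0,0.039],0]
    - [[4.6,-19.2,4.1],[-0.07,0,0.078],0]
    - [[7.4,-28.5,6.7],[-0.105,0,0.117],0]
    - [[10.6,-37.6,9.6],[-0.14,0,0.156],0]
    - [[14.2,-46.5,12.8],[-0.175,0,0.195],0]
    - [[14.2,-46.5,12.8],[-0.175,0,0.195],0]
    - [[14.2,-46.5,12.8],[-0.175,0,0.195],0]
    - [[14.2,-46.5,12.8],[-0.175,0,0.195],0]

```text
clock: 11.6
ee_pos: [0.5172, 0.1684, 0.2719]
eef_rot: [[-0.789, 0.162, 0.593], [-0.385, 0.622, -0.682], [-0.479, -0.766, -0.429]]
force: [0.7, 1.7, 0.9]
finger_gap: 0.0029
grip_force: 30.0
```

```bash
python3 log.py; python3 arc.py 3 6 9 12 15 18 21; python3 look.py
```

```text
11.6 [-52.54, 30.35, -5.28, 114.87, 64.27, 79.93, 1.17] [0.5172, 0.1684, 0.2719] [0.7, 1.7, 0.9]
3.0 [2.1, -9.7, 1.9] [-0.035, 0.0, 0.039] [-52.0, 28.0, -5.0, 116.0, 64.0, 78.0, 0.0] 0.0
6.0 [4.5, -19.2, 4.1] [-0.07, 0.0, 0.078] [-51.0, 25.0, -6.0, 118.0, 65.0, 76.0, -1.0] 0.0
9.0 [7.4, -28.5, 6.6] [-0.105, 0.0, 0.117] [-50.0, 23.0, -6.0, 120.0, 65.0, 74.0, -2.0] 0.0
12.0 [10.5, -37.6, 9.5] [-0.14, 0.0, 0.156] [-49.0, 20.0, -6.0, 122.0, 65.0, 71.0, -4.0] 0.0
15.0 [14.1, -46.5, 12.7] [-0.175, 0.0, 0.195] [-48.0, 17.0, -5.0, 124.0, 65.0, 69.0, -5.0] 0.0
18.0 [17.9, -55.1, 16.1] [-0.21, 0.0, 0.234] [-47.0, 15.0, -5.0, 125.0, 66.0, 66.0, -6.0] 0.0
21.0 [22.1, -63.5, 19.9] [-0.245, 0.0, 0.273] [-46.0, 12.0, -5.0, 127.0, 66.0, 64.0, -7.0] 0.0
[([243.9, 230.2], 0.89), ([154.0, 176.4], 0.69), ([197.2, 149.2], 0.69), ([257.8, 205.1], 0.67), ([262.5, 227.9], 0.56), ([270.7, 206.3], 0.43)]
```

All four have slid towards the bin. I raise a little more to be sure and look.

>>> step_arm:
  moves:
    - [[2.1,-9.7,1.9],[-0.035,0,0.039],0]
    - [[4.5,-19.2,4.1],[-0.07,0,0.078],0]
    - [[7.4,-28.5,6.6],[-0.105,0,0.117],0]
    - [[10.5,-37.6,9.5],[-0.14,0,0.156],0]
    - [[10.5,-37.6,9.5],[-0.14,0,0.156],0]
    - [[10.5,-37.6,9.5],[-0.14,0,0.156],0]
    - [[10.5,-37.6,9.5],[-0.14,0,0.156],0]
    - [[10.5,-37.6,9.5],[-0.14,0,0.156],0]

```text
clock: 12.5
ee_pos: [0.5084, 0.1344, 0.2916]
eef_rot: [[-0.761, 0.198, 0.618], [-0.276, 0.763, -0.585], [-0.587, -0.615, -0.526]]
force: [-0.6, 2.0, 1.7]
finger_gap: 0.0031
grip_force: 30.0
```

```bash
python3 log.py; python3 - <<'E'
import cv2,numpy as np; from plant import r
ims=[]
for n,(a,b) in dict(top=(140,150),scene=(80,170)).items():
    p=r.camera(n); print(n,[([round(v) for v in d['location']],round(d['conf'],2)) for d in r.search_frame(p,'jar0')][:8]); ims.append(cv2.resize(p['image'][a:a+150,b:b+165],(400,364),interpolation=cv2.INTER_CUBIC))
cv2.imwrite('pics/c4.png',np.hstack(ims))
E
python3 arc.py -2 -5 -8 -11 -14 -17 -20 -23 -26
```

```text
12.5 [-49.08, 20.05, -5.63, 122.09, 65.22, 71.26, -3.9] [0.5084, 0.1344, 0.2916] [-0.6, 2.0, 1.7]
top [([198, 149], 0.74), ([258, 212], 0.73), ([153, 179], 0.6), ([248, 232], 0.59), ([276, 208], 0.55)]
scene [([317, 138], 0.7), ([240, 176], 0.69), ([243, 201], 0.64), ([227, 185], 0.53), ([252, 183], 0.53), ([323, 176], 0.47), ([282, 201], 0.21)]
-2.0 [-1.2, 6.5, -1.1] [0.023, -0.0, -0.026] [-50.0, 22.0, -6.0, 121.0, 65.0, 73.0, -3.0] 0.0
-5.0 [-2.6, 16.4, -2.4] [0.058, -0.0, -0.065] [-51.0, 24.0, -6.0, 119.0, 65.0, 75.0, -2.0] 0.0
-8.0 [-3.7, 26.4, -3.4] [0.093, -0.0, -0.104] [-51.0, 27.0, -5.0, 117.0, 64.0, 77.0, -0.0] 0.0
-11.0 [-4.4, 36.4, -4.0] [0.128, -0.0, -0.143] [-52.0, 29.0, -5.0, 115.0, 64.0, 79.0, 1.0] 0.0
-14.0 [-4.7, 46.5, -4.3] [0.163, -0.0, -0.182] [-53.0, 32.0, -5.0, 113.0, 64.0, 81.0, 2.0] 0.0
-17.0 [-4.6, 56.5, -4.2] [0.198, -0.0, -0.221] [-54.0, 34.0, -5.0, 112.0, 64.0, 83.0, 4.0] 0.0
-20.0 [-4.1, 66.6, -3.8] [0.233, -0.0, -0.26] [-54.0, 37.0, -5.0, 110.0, 64.0, 85.0, 5.0] 0.0
-23.0 [-3.2, 76.6, -3.0] [0.268, -0.001, -0.299] [-55.0, 40.0, -4.0, 108.0, 64.0, 87.0, 6.0] 0.0
-26.0 [-1.9, 86.5, -1.9] [0.303, -0.001, -0.338] [-56.0, 42.0, -4.0, 107.0, 64.0, 89.0, 8.0] 0.0
```

View pics/c4.png

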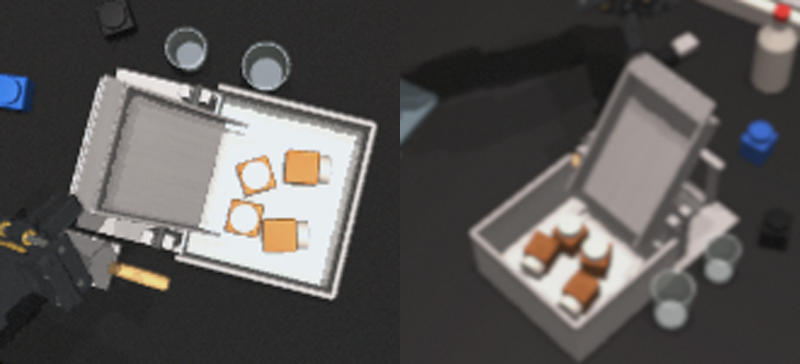

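The picture shows all four amber jars inside the bin, two standing and two lying (crop-left (255,175), (305,167), (243,217), (283,236)). The tray is empty and still held. I lower it back along the same arc.

>>> step_arm:
  moves:
    - [[-1.2,6.5,-1.1],[0.023,0,-0.026],0]
    - [[-2.6,16.4,-2.4],[0.058,0,-0.065],0]
    - [[-3.7,26.4,-3.4],[0.093,0,-0.104],0]
    - [[-4.4,36.4,-4],[0.128,0,-0.143],0]
    - [[-4.7,46.5,-4.3],[0.163,0,-0.182],0]
    - [[-4.6,56.5,-4.2],[0.198,0,-0.221],0]
    - [[-4.1,66.6,-3.8],[0.233,0,-0.26],0]
    - [[-3.2,76.6,-3],[0.268,0,-0.299],0]
    - [[-1.9,86.5,-1.9],[0.303,0,-0.338],0]
    - [[-1.9,86.5,-1.9],[0.303,0,-0.338],0]

```text
clock: 13.7
ee_pos: [0.5253, 0.2033, 0.2385]
eef_rot: [[-0.814, 0.107, 0.571], [-0.482, 0.424, -0.767], [-0.324, -0.899, -0.293]]
force: [-1.8, 3.1, 0.2]
finger_gap: 0.0029
grip_force: 30.0
```

```bash
python3 log.py; python3 - <<'E'
from mv import *
x,c=now(); ref=gp(0); t0=(np.array([.5359,.2408,.1642]),ref[1])
v=(Rs.inv()*(c[1]*ref[1].inv())*Rs).as_rotvec(); print('tilt',np.degrees(v)); print(rel(c,t0))
E
python3 arc.py -3 -6 -9 -12 -15 -18 -20 -22 -24 -25 -26 -27
```

```text
13.7 [-55.73, 42.42, -4.29, 106.67, 64.01, 88.5, 7.59] [0.5253, 0.2033, 0.2385] [-1.8, 3.1, 0.2]
tilt [25.90924875  0.0930119   0.15624669]
[[-3, 84, -1], [0.3, 0.0, -0.33]]
-3.0 [-1.6, 9.8, -1.4] [0.035, 0.0, -0.039] [-56.0, 45.0, -4.0, 105.0, 64.0, 90.0, 9.0] 0.0
-6.0 [-2.9, 19.7, -2.6] [0.07, 0.0, -0.078] [-57.0, 47.0, -4.0, 103.0, 64.0, 92.0, 11.0] 0.0
-9.0 [-3.8, 29.7, -3.3] [0.105, 0.0, -0.117] [-57.0, 50.0, -3.0, 101.0, 64.0, 93.0, 12.0] 0.0
-12.0 [-4.3, 39.7, -3.7] [0.14, 0.0, -0.156] [-58.0, 52.0, -3.0, 100.0, 64.0, 95.0, 14.0] 0.0
-15.0 [-4.4, 49.8, -3.8] [0.175, 0.001, -0.195] [-58.0, 55.0, -2.0, 98.0, 65.0, 96.0, 15.0] 0.0
-18.0 [-4.1, 59.8, -3.5] [0.21, 0.001, -0.234] [-59.0, 57.0, -2.0, 97.0, 65.0, 98.0, 17.0] 0.0
-20.0 [-3.7, 66.5, -3.1] [0.233, 0.001, -0.26] [-59.0, 59.0, -2.0, 96.0, 65.0, 98.0, 18.0] 0.0
-22.0 [-3.1, 73.2, -2.5] [0.256, 0.001, -0.286] [-59.0, 60.0, -2.0, 95.0, 65.0, 99.0, 19.0] 0.0
-24.0 [-2.3, 79.8, -1.8] [0.28, 0.001, -0.312] [-60.0, 62.0, -1.0, 94.0, 65.0, 100.0, 20.0] 0.0
-25.0 [-1.9, 83.1, -1.4] [0.291, 0.001, -0.325] [-60.0, 63.0, -1.0, 93.0, 65.0, 101.0, 20.0] 0.0
-26.0 [-1.4, 86.4, -1.0] [0.303, 0.001, -0.338] [-60.0, 64.0, -1.0, 93.0, 66.0, 101.0, 21.0] 0.0
-27.0 [-0.8, 89.7, -0.5] [0.315, 0.001, -0.351] [-60.0, 64.0, -1.0, 93.0, 66.0, 101.0, 21.0] 0.0
```

>>> step_arm:
  moves:
    - [[-1.6,9.8,-1.4],[0.035,0,-0.039],0]
    - [[-2.9,19.7,-2.6],[0.07,0,-0.078],0]
    - [[-3.8,29.7,-3.3],[0.105,0,-0.117],0]
    - [[-4.3,39.7,-3.7],[0.14,0,-0.156],0]
    - [[-4.4,49.8,-3.8],[0.175,0,-0.195],0]
    - [[-4.1,59.8,-3.5],[0.21,0,-0.234],0]
    - [[-3.9,66.5,-3.1],[0.233,0,-0.26],0]
    - [[-3.5,73.2,-2.5],[0.256,0,-0.286],0]
    - [[-3.3,78,-1.8],[0.278,0,-0.308],0]
    - [[-3.3,78,-1.8],[0.278,0,-0.308],0]

```text
clock: 14.7
ee_pos: [0.5361, 0.2376, 0.1717]
eef_rot: [[-0.833, 0.011, 0.553], [-0.552, 0.037, -0.833], [-0.03, -0.999, -0.025]]
force: [-0.9, 3.7, -1.5]
finger_gap: 0.0027
grip_force: 30.0
```

```bash
python3 log.py; python3 - <<'E'
from mv import *
x,c=now(); ref=gp(0); t0=(np.array([.5359,.2408,.1642]),ref[1])
v=(Rs.inv()*(c[1]*ref[1].inv())*Rs).as_rotvec(); print('tilt',np.degrees(v)); d=c[1].inv().apply(t0[0]-c[0])*1e3; print(d.round(1),(c[1].inv()*t0[1]).as_rotvec().round(3))
E
```

```text
14.7 [-59.44, 61.65, -1.22, 94.42, 65.38, 99.98, 19.45] [0.5361, 0.2376, 0.1717] [-0.9, 3.7, -1.5]
tilt [ 2.22528044 -0.08706507  0.06300188]
[-1.4  7.6 -2.6] [ 0.025  0.001 -0.03 ]
```

>>> step_arm:
  moves:
    - [[-0.3,2,-0.6],[0.006,0,-0.008],0]
    - [[-0.7,4,-1.3],[0.013,0,-0.015],0]
    - [[-1,5.5,-1.9],[0.018,0,-0.022],0]
    - [[-1.2,6.8,-2.3],[0.022,0,-0.026],0]
    - [[-1.4,7.6,-2.6],[0.025,0,-0.03],0]
    - [[-1.4,7.6,-2.6],[0.025,0,-0.03],0]
    - [[-1.4,7.6,-2.6],[0.025,0,-0.03],0]

```text
clock: 15.4
ee_pos: [0.5357, 0.2401, 0.1651]
eef_rot: [[-0.834, 0.001, 0.551], [-0.551, 0.001, -0.834], [-0.001, -1.0, -0.0]]
force: [1.8, -2.2, -2.1]
finger_gap: 0.0026
grip_force: 30.0
```

```bash
python3 log.py; python3 - <<'E'
from mv import *
x,c=now(); ref=gp(0); t0=(np.array([.5359,.2408,.1642]),ref[1]); s=r.state(); print(s['torque'])
v=(Rs.inv()*(c[1]*ref[1].inv())*Rs).as_rotvec(); print('tilt',np.degrees(v)); d=c[1].inv().apply(t0[0]-c[0])*1e3; print(d.round(1),(c[1].inv()*t0[1]).as_rotvec().round(3))
E
```

```text
15.4 [-59.75, 63.33, -0.96, 93.35, 65.45, 100.95, 20.68] [0.5357, 0.2401, 0.1651] [1.8, -2.2, -2.1]
[ 1.27324965  0.72496098 -0.13431551]
tilt [ 0.05460212 -0.02043463 -0.03990555]
[-0.6  0.9 -0.5] [ 0.    -0.001 -0.001]
```

>>> step_arm:
  moves:
    - [[0,0.5,0],[0,0,0],0]
    - [[-0.3,1,0],[0,0,0],0]
    - [[-0.3,1.2,0],[0,0,0],0]
    - [[-0.3,1.2,0],[0,0,0],0]
    - [[-0.3,1.2,0],[0,0,0],0]

```text
clock: 15.9
ee_pos: [0.5361, 0.2405, 0.1642]
eef_rot: [[-0.834, 0.001, 0.552], [-0.552, 0.001, -0.834], [-0.001, -1.0, -0.0]]
force: [1.1, -3.7, -0.4]
finger_gap: 0.0027
grip_force: 30.0
```

The tray is back at its original height and the weight is off the gripper. I release it and back straight out.

>>> step_arm:
  moves:
    - [[0,0,0],[0,0,0],0.06]
    - [[0,0,0],[0,0,0],0.1]
    - [[0,0,0],[0,0,0],0.3]
    - [[0,0,0],[0,0,0],0.5]
    - [[0,0,0],[0,0,0],0.5]
    - [[0,0,0],[0,0,0],0.5]

```text
clock: 16.5
ee_pos: [0.5361, 0.2408, 0.1639]
eef_rot: [[-0.834, 0.001, 0.552], [-0.552, 0.001, -0.834], [-0.002, -1.0, -0.001]]
force: [0.1, -1.0, 0.2]
finger_gap: 0.0388
grip_force: 0.0
```

>>> step_arm:
  moves:
    - [[0,0,-10],[0,0,0],0.5]
    - [[0,0,-25],[0,0,0],0.5]
    - [[0,0,-40],[0,0,0],0.5]
    - [[0,0,-55],[0,0,0],0.5]
    - [[0,0,-55],[0,0,0],0.5]

```text
clock: 17.0
ee_pos: [0.504, 0.2898, 0.1631]
eef_rot: [[-0.832, -0.001, 0.555], [-0.555, 0.004, -0.832], [-0.001, -1.0, -0.003]]
force: [0.7, 0.9, -0.6]
finger_gap: 0.0439
grip_force: 0.0
```

```bash
python3 log.py; python3 - <<'E'
import cv2,numpy as np; from plant import r; from h import *
q=np.load('q.npy'); ims=[]
for n,(a,b) in dict(top=(140,130),scene=(90,180)).items():
    p=r.camera(n); print(n,proj(p,st2w(q,[[.075,.195,.166],[-.075,.195,.166],[-.075,-.055,.125],[.107,0,.115],[-.107,0,.115]])).round(1).tolist()); ims.append(cv2.resize(p['image'][a:a+135,b:b+150],(400,360),interpolation=cv2.INTER_CUBIC))
cv2.imwrite('pics/d5.png',np.hstack(ims))
E
```

```text
17.0 [-63.63, 64.6, -2.1, 89.21, 62.41, 104.39, 21.99] [0.504, 0.2898, 0.1631] [0.7, 0.9, -0.6]
top [[164.8, 167.4], [152.0, 215.9], [234.3, 235.6], [231.7, 174.5], [214.8, 241.3]]
scene [[316.8, 128.4], [287.2, 107.6], [241.5, 150.8], [287.1, 171.9], [246.1, 139.5]]
```

View pics/d5.png

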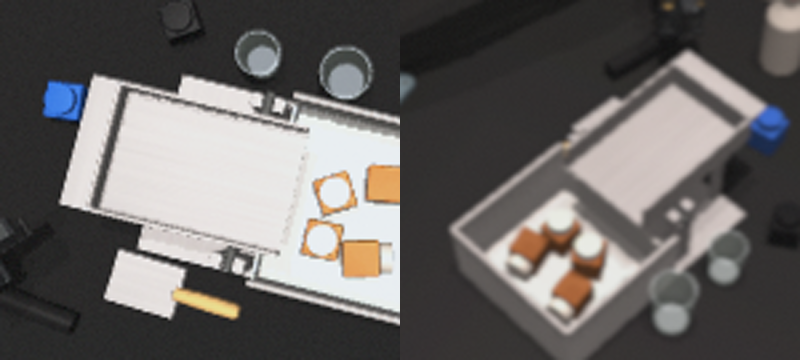

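The tray lies level, with lip corners at (164.5,168) and (152.5,216.5) as at the start. Its bar is in the slots and all four jars are in the bin. Nothing else has moved. I lift the gripper clear and hand in.

>>> step_arm:
  moves:
    - [[0,-25,-5],[0,0,0],0.5]
    - [[0,-50,-10],[0,0,0],0.5]
    - [[0,-70,-10],[0,0,0],0.5]
    - [[0,-70,-10],[0,0,0],0.5]
    - [[0,-70,-10],[0,0,0],0.5]

```text
clock: 17.6
ee_pos: [0.5004, 0.2941, 0.2339]
eef_rot: [[-0.834, 0.001, 0.551], [-0.551, 0.001, -0.834], [-0.002, -1.0, -0.001]]
force: [-1.1, -0.5, -0.5]
finger_gap: 0.0439
grip_force: 0.0
```

```bash
python3 log.py; python3 -c "
from plant import r
print(r.job_done())"
```

```text
17.6 [-65.06, 57.81, -0.55, 91.37, 62.04, 106.03, 26.56] [0.5004, 0.2941, 0.2339] [-1.1, -0.5, -0.5]
the job is handed in; nothing more can be done
None
```

The job is handed in at 17.6 s: all four jars are in the wash bin, and the tray was lowered under grip and, in the last pictures, lies level on the rail with its pivot bar in the slots; nothing else on the bench was seen to move.

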